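# Change over the baby-food warmer and start its timer

## Robot

A 7-joint arm with a two-finger parallel gripper is mounted at the origin on the work surface. World frame = base frame: x ahead of the robot, y to its left, z up, the work surface at z = 0. Lengths are in m, angles in rad, forces in N, time in s.
With the tool pointing down it reaches from about 0.4 to 0.85 m from the base axis. Payload 10.4 kg.
Tool frame: the origin (TCP) lies midway between the tips of the shut fingers; the grasp point (between the pads) lies 19 mm behind it; z points along the fingers, y is the line along which they close (so a half turn about z gives the same grasp; the last joint's range is limited). The gripper opens to 87 mm and grips with 3 to 60 N. Pads are 19 mm wide; open, the fingers measure 117 mm over their backs; the gripper's body (75 mm by 190 mm) begins 51 mm behind the grasp point.
Start: joints at [-1.14, 0.332, -0.065, 1.46, 0.022, 1.35, -0.088], TCP at [0.274, 0.562, 0.223] pointing down, gripper open.
Joint ranges: [-2.6, 2.6], [-0.5, 2.12], [-1.47, 1.34], [0.16, 2.42], [-1.27, 4.41], [0.06, 2.06], [-2.6, 2.6]. Speed limits (rad/s): [2.22, 2.22, 2.79, 2.79, 3.14, 3.14, 3.14].

## Interface

Orientations are given as a unit quaternion [x, y, z, w].
In Python, from bench import sensors, eyes, order gives the robot as it stands.
- The arm moves only by the tool arm_command, never from a script. Its argument "steps" is a list of rows, each an object with "rot": the turn, a rotation vector about the world's x, y, z in degrees, a list of three; "slide": the shift along the world's x, y, z in m, a list of three; "grip": the opening, from 0 (shut) to 1 (fully open). A call has exactly 8 rows; each row shifts and turns the commanded pose from where the row before left it; what a row does not reach is not made up. A row lasts 1/8 s, in which the tool goes at most 62.5 mm and 10.7 degrees, less where a joint would pass 70% of its speed; a pose out of reach is approached as far as the arm can. A call with a gripper value outside its range is refused whole. The fingers move at their own pace and stop on an object; "newtons" is the grip in N (left out, the last holds). Time passes only in rows, so rows that do not move let the fingers close, or fill a call up. It gives the time, the measured TCP pose, the force, the opening and the grip force at its end, in the units of the state.
- sensors.read_state(): the state, without advancing time (a new reading comes with each control period).
- eyes.camera(name): name is "scene" or "top" or "wrist"; returns a dict with "pixels" (420x560x3 uint8, red, green, blue), "intrinsics" (3x3 intrinsics, pixels), "k1" (the pictures are not rectified: a ray, as slopes to the right and down, at radius r is drawn at 1 + k1 r^2 times it, then the intrinsics apply), "pose" (4x4, takes a point from camera to world coordinates). Camera axes: x right, y down, z forward; pixel columns grow to the right and rows downward; lengths in m; the calibration is good to about 2 mm. A picture is of the moment at which its call begins. There is no depth.
- order.close_job(): hands the job in; it is judged then, once.
Trained networks look in a picture, given as the dict that the camera call returned (one of the last four; its "shot" number tells which), for a name from the list of things; names that differ only in an ending like _2 or _b are one class to them, and where a whole thing is asked for, a point or a joint stands for the part that bears it (a point fixed in the world has none). Each returns a list of dicts, best first, with "conf" (0 to 1); they miss things now and then, are a little off and sometimes report something else, mostly with a low value. They report only what shows in the picture. A call takes as long as a camera call. They do not tell look-alikes from the thing itself.
- eyes.look_for(name, picture): "bbox" ([left, top, right, bottom] in pixels, round what is visible of it).
The state is a dict: "time": time; "joint_positions": joint angles; "joint_vel": joint speeds; "joint_torque": joint torques, N m; "ee_pos": TCP position; "eef_rot": TCP orientation; "ft_force": force on the tool from outside, world axes, zero at the start; "torque": the same for the moment, N m; "width": finger opening in m; "grip_force": force on a finger pad.
Only numpy, scipy, OpenCV 4.12 (cv2) and the standard library are available. Lean on these libraries where they do the work, as an engineer would, in place of code of your own. Each camera call takes 0.05 s, during which the arm holds its last target. There are 200 camera calls.

## Task

Pull out the warmer's drawer, take out the black-lidded pot that is already warm and stand it fully on the cork mat, move every food pot from the caddy into the drawer, standing upright side by side on its floor, and push the drawer fully shut. After that, first press the timer dial on top fully down against its spring and then, keeping it pressed, turn it clockwise until its white line points at the orange dot, then let it come up again. Do not turn the dial while the drawer is open, and leave the mug, the soap bottle and the fruit bowl where they are.

Things in the scene. Friction and masses are not known exactly. Their poses are not given: they have to be found in the camera images.
- warmer: white box-shaped food warmer fixed on the counter, 170 mm deep (its x), 300 mm wide (its y), flat roof 105 mm above the counter; origin at the centre of its underside; its own -x side is the front with the drawer, its +y is to the left of the drawer seen from above with the front towards -x
- drawer (a joint): how far the warmer's shallow drawer is pulled out along the warmer's -x, in m: 0 shut, 0.13 fully out; starts shut or up to 30 mm ajar; slides stiffly (1.5 N friction, no spring) and stays where it is left
- drawer_handle (a point): middle of the drawer's brass bar handle: a level bar 12 mm thick and 110 mm long along the warmer's y, 66 mm above the counter, its centre line 42 mm in front of the drawer's steel front panel (panel 10 mm thick, its top 82 mm above the counter); pinch it from above; moves with the drawer
- drawer_in (a point): centre of the drawer's inner floor, 16 mm above the counter, axes as the warmer's; inside 130 mm (x) by 262 mm (y); side and rear walls rise 20 mm above the floor, the front panel 66 mm. Fully out, it lies 150 mm in front of the warmer's origin and the whole inside is clear of the roof; shut, 20 mm in front. Two rows of three pots fit
- dial (a joint): turn of the black timer dial on the roof, rad, clockwise from above: 0 off (the start; white line on the bar points to the front, at the white dot), 1.2 white line at the orange dot, end stop at 1.6. Catches at about 0.05 unless first pressed in 5 mm or more; keep pressed to past 0.6 rad, then it turns freely and light friction holds it
- dial_press (a joint): how far the dial is pressed down, m: 0 up, 0.007 fully down; a spring of 6 N at the top rising to 15 N fully down pushes it back up
- dial_grip (a point): on the dial's axis, 20 mm in front of the warmer's centre, 150 mm above the counter when up, 10 mm below the top of the bar grip; the dial is a disc 52 mm across and 8 mm thick with an upright bar on it, 46 mm long, 14 mm thick, 33 mm high; turns with the dial: at 0 the bar runs along the warmer's x
- caddy: shallow bamboo caddy fixed on the counter, 255 mm (its x) by 150 mm (its y), walls 22 mm high and 5 mm thick, floor 5 mm thick, three by two compartments of 78 by 67 mm; origin at the centre of its underside
- mug: blue mug, 76 mm across, 90 mm high, bystander; origin at the centre of its underside
- soap: green soap bottle, 64 mm across, 170 mm high, bystander; origin at the centre of its underside
- fruit_bowl: white bowl of lemons, 160 mm across, 80 mm high over the lemons, bystander; origin at the centre of its underside
- pot1: white square food pot with a red lid, 46 by 46 mm and 55 mm high, about 110 g, smooth straight sides; origin at the centre of its underside, z up; it may be absent (None); if present it starts upright in a caddy compartment
- pot2: white square food pot with a blue lid, 46 by 46 mm and 55 mm high, about 110 g, smooth straight sides; origin at the centre of its underside, z up; it may be absent (None); if present it starts upright in a caddy compartment
- pot3: white square food pot with a green lid, 46 by 46 mm and 55 mm high, about 110 g, smooth straight sides; origin at the centre of its underside, z up; it may be absent (None); if present it starts upright in a caddy compartment
- pot4: white square food pot with a yellow lid, 46 by 46 mm and 55 mm high, about 110 g, smooth straight sides; origin at the centre of its underside, z up; it may be absent (None); if present it starts upright in a caddy compartment
- pot5: white square food pot with an orange lid, 46 by 46 mm and 55 mm high, about 110 g, smooth straight sides; origin at the centre of its underside, z up; it may be absent (None); if present it starts upright in a caddy compartment
- pot6: white square food pot with a violet lid, 46 by 46 mm and 55 mm high, about 110 g, smooth straight sides; origin at the centre of its underside, z up; it may be absent (None); if present it starts upright in a caddy compartment
- done_pot: white square food pot with a black lid, already warm; same size and weight as the other pots, origin at the centre of its underside; always there, starts upright somewhere in the drawer, under the warmer's roof until the drawer is pulled out
- mat: square cork mat fixed flat on the counter, 110 by 110 mm, 4 mm thick; origin at the centre of its underside
Mind the look-alikes: they are no part of the job. Leave any turquoise look-alike of the pot2 alone.

How it is judged:
By the outcome, as a careful person would: the job done as asked, in the order asked, and still so for the second after the job is handed in, with the robot touching nothing.
Of pot1, pot2, pot3, pot4, pot5, pot6 only 4 to 6 are there at a start; the rules pass over those that are not, and their reading is None.
At some moment in a run one of pot1, pot2, pot3, pot4, pot5, pot6 may be knocked a few centimetres aside while the robot is not near it.
Once in a run the grip may slacken for a moment while it holds something.
It also fails if it takes over 210 s, if anything falls off the work surface, if the arm or the gripper's body presses on something with over 40 N, if the wrist force passes 120 N, or if a joint passes its speed limit or range.

## Working session

There is one attempt and no reset: what is moved stays moved. The work goes in short steps, Python scripts to look and compute and a tool call to move; the robot and the scene stay as the last step left them, time stands still between calls to the robot, and variables do not carry over. Pictures are saved under pics/ and viewed, at most 14 in all, crops included, and the job is handed in when it is done.

Besides the shell and the picture viewer there is one more tool, called after "Request:" as name([rows], argument=value, ...), one row to a line, values as JSON. arm_command: Moves the arm, as the interface text tells. Its arguments: {"type":"object","properties":{"steps":{"type":"array","items":{"type":"object","properties":{"rot":{"type":"array","items":{"type":"number"}},"slide":{"type":"array","items":{"type":"number"}},"grip":{"type":"number"}}}},"newtons":{"type":"number"}},"required":["steps"]}

```bash
ls; mkdir -p pics
cat > h.py <<'E'
import numpy as np, cv2
from bench import sensors, eyes, order
def ray(c,uv):
    K=np.array(c["intrinsics"]);T=np.array(c["pose"])
    p=np.array([(uv[0]-K[0,2])/K[0,0],(uv[1]-K[1,2])/K[1,1]])
    q=p.copy()
    for _ in range(30): q=p/(1+c["k1"]*(q@q))
    return T[:3,3],T[:3,:3]@np.array([q[0],q[1],1])
def at(c,uv,z):
    o,d=ray(c,uv); return o+d*(z-o[2])/d[2]
def proj(c,P):
    K=np.array(c["intrinsics"]);T=np.array(c["pose"])
    q=T[:3,:3].T@(np.array(P)-T[:3,3]); q=q[:2]/q[2]; q=q*(1+c["k1"]*(q@q))
    return np.array([K[0,0]*q[0]+K[0,2],K[1,1]*q[1]+K[1,2]])
def save(c,n,crop=None,s=1):
    im=np.array(c["pixels"])[:,:,::-1]
    if crop: im=im[crop[1]:crop[3],crop[0]:crop[2]]
    cv2.imwrite("pics/"+n,cv2.resize(im,None,fx=s,fy=s,interpolation=cv2.INTER_CUBIC))
E
python3 - <<'E'
from h import *
np.set_printoptions(precision=3,suppress=True)
a=eyes.camera("top");b=eyes.camera("scene")
im=np.hstack([np.array(a["pixels"]),np.array(b["pixels"])])
save(a,"top.png",s=1.4);save(b,"scene.png",s=1.4)
for n in ["warmer","drawer_handle","dial","caddy","mat","pot1","pot2","pot3","pot4","pot5","pot6","done_pot","mug","soap","fruit_bowl"]:
    for nm,c in (("top",a),("scene",b)):
        print(n,nm,[(np.round(d["bbox"]).astype(int).tolist(),round(d["conf"],2)) for d in eyes.look_for(n,c)[:3]])
print(a["pose"],b["pose"],a["intrinsics"],a["k1"]); s=sensors.read_state();print(s)
E
```

```text
pics
warmer top [([305, 152, 394, 226], 0.97), ([306, 198, 392, 222], 0.49)]
warmer scene [([160, 232, 288, 344], 0.7), ([379, 131, 427, 171], 0.31)]
drawer_handle top [([305, 199, 395, 225], 0.96)]
drawer_handle scene [([158, 232, 264, 267], 0.76)]
dial top [([345, 171, 354, 189], 0.57)]
dial scene []
caddy top [([201, 188, 245, 260], 0.89)]
caddy scene [([303, 169, 381, 240], 0.77)]
mat top [([395, 217, 429, 254], 0.8), ([307, 200, 392, 226], 0.75)]
mat scene [([99, 246, 153, 292], 0.63)]
pot1 top [([202, 243, 218, 255], 0.67), ([224, 219, 239, 229], 0.64), ([254, 214, 270, 231], 0.62)]
pot1 scene [([294, 198, 313, 226], 0.91), ([357, 197, 379, 228], 0.86), ([329, 163, 351, 182], 0.8)]
pot2 top [([202, 243, 218, 255], 0.67), ([224, 219, 239, 229], 0.64), ([254, 214, 270, 231], 0.62)]
pot2 scene [([294, 198, 313, 226], 0.91), ([357, 197, 379, 228], 0.86), ([329, 163, 351, 182], 0.8)]
pot3 top [([202, 243, 218, 255], 0.67), ([224, 219, 239, 229], 0.64), ([254, 214, 270, 231], 0.62)]
pot3 scene [([294, 198, 313, 226], 0.91), ([357, 197, 379, 228], 0.86), ([329, 163, 351, 182], 0.8)]
p
[... 1210 characters left out ...]
 -0.516  1.212]
 [ 0.906 -0.339  0.255 -0.28 ]
 [ 0.015 -0.575 -0.818  1.135]
 [ 0.     0.     0.     1.   ]] [[545.798   0.    278.423]
 [  0.    545.798 202.125]
 [  0.      0.      1.   ]] -0.0289227647718533
{'time': 1.6, 'joint_positions': array([-1.14 ,  0.332, -0.065,  1.46 ,  0.022,  1.35 , -0.089]), 'joint_vel': array([ 0.001, -0.   ,  0.001,  0.001, -0.   ,  0.001, -0.001]), 'joint_torque': array([ -0.   , -62.303,   0.025, -39.012,  -0.061,   0.032,   0.   ]), 'ee_pos': array([0.274, 0.562, 0.223]), 'eef_rot': array([0.225, 0.974, 0.   , 0.   ]), 'ft_force': array([ 0.848, -0.655,  0.36 ]), 'torque': array([ 0.02 , -0.002,  0.007]), 'grip_force': 0.0, 'width': 0.08687728810387695}
```

View crops.

Run:
```python
from h import *
a=eyes.camera("top");b=eyes.camera("scene")
save(a,"t2.png",(100,130,440,280),2.35)
save(b,"s2.png",(80,110,440,360),2.2)
```

```text
(no output)
```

View pics/t2.png

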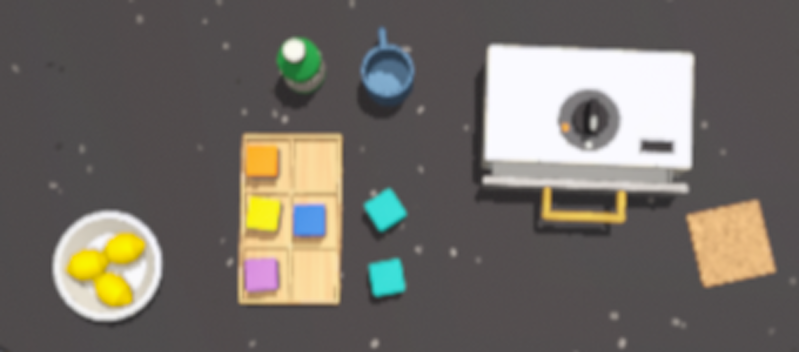

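View pics/s2.png

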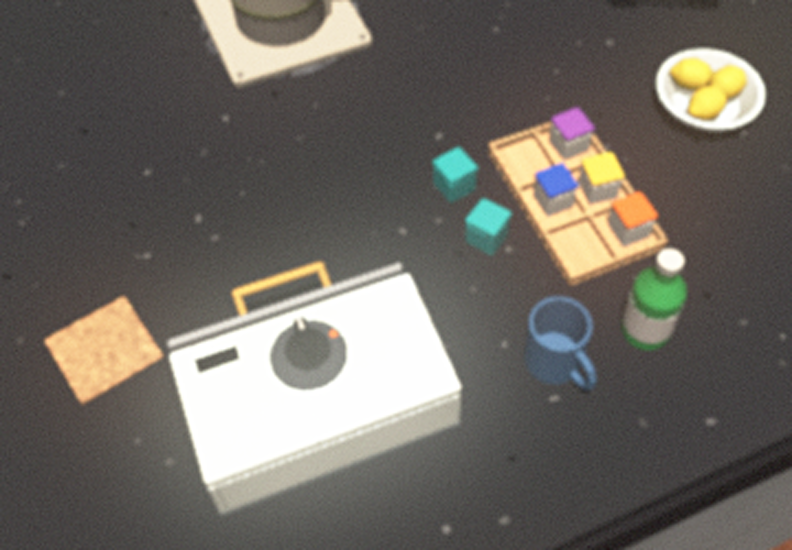

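```bash
cat >> h.py <<'E'
def seg(c,lo,hi,box,minA=15):
    hsv=cv2.cvtColor(np.array(c["pixels"]),cv2.COLOR_RGB2HSV)
    m=cv2.inRange(hsv,lo,hi); mm=np.zeros_like(m); l,t,r,b=box; mm[t:b,l:r]=m[t:b,l:r]
    n,lab,st,ce=cv2.connectedComponentsWithStats(mm)
    out=[]
    for i in range(1,n):
        if st[i,4]>=minA:
            cs,_=cv2.findContours((lab==i).astype(np.uint8),cv2.RETR_EXTERNAL,cv2.CHAIN_APPROX_NONE)
            out.append((st[i,4],ce[i],max(cs,key=cv2.contourArea)[:,0,:].astype(float)))
    return sorted(out,key=lambda o:-o[0])
COL=dict(orange=((6,140,120),(16,255,255)),yellow=((23,120,120),(33,255,255)),blue=((105,120,80),(122,255,255)),violet=((130,60,80),(160,255,255)),turq=((80,100,80),(96,255,255)))
def rect(c,o,z):
    P=np.array([at(c,p,z)[:2] for p in o[2]])*1000
    r=cv2.minAreaRect(P.astype(np.float32)); return np.round(r[0],1),np.round(r[1],1),round(r[2],1),np.round(at(c,o[1],z)*1000,1)
E
python3 - <<'E'
from h import *
a=eyes.camera("top");b=eyes.camera("scene")
for n,(lo,hi) in COL.items():
    for nm,c,box in (("top",a,(195,180,280,265)),("scene",b,(250,150,400,250))):
        z=.06 if n!="turq" else .055
        for o in seg(c,lo,hi,box,60)[:2]:
            print(n,nm,o[0],np.round(o[1],1),rect(c,o,z))
# caddy, mat
for n,box,z in (("caddy",(195,180,250,265),.022),("mat",(390,210,435,260),.004)):
    for o in seg(a,(8,60,100),(24,255,255),box,100)[:1]: print(n,o[0],rect(a,o,z))
# warmer roof & front panel, handle
for o in seg(a,(0,0,225),(179,40,255),(295,140,405,215),100)[:2]: print("white",o[0],rect(a,o,.105), np.round(o[1]))
for o in seg(a,(15,100,100),(28,255,255),(300,195,400,240),10)[:2]: print("handle",o[0],rect(a,o,.066),np.round(o[1],1))
E
```

```text
orange scene 224 [368.2 204.9] (array([610.4, 297.4]), array([51.4, 51.4]), 0.7, array([610.7, 297.5,  60. ]))
yellow top 207 [211.5 220.5] (array([526.6, 295. ]), array([50.2, 50.4]), 81.5, array([526.4, 295.1,  60. ]))
yellow scene 186 [353.6 185.9] (array([530., 295.]), array([46.3, 48.4]), 82.3, array([530.1, 294.5,  60. ]))
yellow scene 61 [396.8 156.3] (array([477.2, 483.3]), array([19.1, 50.9]), 56.6, array([481.6, 483.3,  60. ]))
blue top 151 [231.1 223.5] (array([515.7, 226.8]), array([42.1, 38.4]), 89.7, array([515.6, 226.4,  60. ]))
blue scene 147 [332.4 191.8] (array([522.4, 224.9]), array([41.8, 43.6]), 0.4, array([523.2, 224. ,  60. ]))
violet top 179 [210.6 246.5] (array([436.1, 297.7]), array([45. , 45.2]), 0.5, array([435.9, 297.2,  60. ]))
violet scene 206 [339.9 165.4] (array([438.8, 296.9]), array([52.7, 52.2]), 2.1, array([439.5, 296.7,  60. ]))
turq top 222 [263.5 219.1] (array([531. , 114.2]), array([52.6, 52.3]), 33.3, array([531. , 113.8,  55. ]))
turq top 221 [264.1 247.9] (array([430.5, 111.7]), array([53. , 51.3]), 9.1, array([430.6, 111.8,  55. ]))
turq scene 319 [286.1 187.7] (array([447.8, 104.5]), array([73.7, 64.9]), 8.3, array([446.7, 104.2,  55. ]))
turq scene 250 [301.1 209.2] (array([539.6, 108.8]), array([49.7, 58.6]), 31.7, array([539. , 109.8,  55. ]))
caddy 2644 (array([523.6, 258.9]), array([261.4, 156.4]), 0.1, array([528.5, 253.9,  22. ]))
mat 1103 (array([ 482.1, -409.9]), array([119. , 119.1]), 11.6, array([ 481.7, -410. ,    4. ]))
white 3426 (array([ 676.9, -186.1]), array([296. , 165.4]), 87.3, array([ 681.3, -183.5,  105. ])) [349. 174.]
handle 261 (array([ 534.4, -180.1]), array([125.4,  47.8]), 87.8, array([ 526.9, -180. ,   66. ])) [348.  219.4]
handle 114 (array([ 491.2, -343.8]), array([24.3, 66.2]), 88.2, array([ 493.6, -347.2,   66. ])) [396.5 228.7]
```

Request:
arm_command([
  {"slide": [0.0325,-0.052,0.005],"rot": [0,0,-9.5],"grip": 1},
  {"slide": [0.0325,-0.052,0.005],"rot": [0,0,-9.5],"grip": 1},
  {"slide": [0.0325,-0.052,0.005],"rot": [0,0,-9.5],"grip": 1},
  {"slide": [0.0325,-0.052,0.005],"rot": [0,0,-9.5],"grip": 1},
  {"slide": [0.0325,-0.052,0.005],"rot": [0,0,-9.5],"grip": 1},
  {"slide": [0.0325,-0.052,0.005],"rot": [0,0,-9.5],"grip": 1},
  {"slide": [0.0325,-0.052,0.005],"rot": [0,0,-9.5],"grip": 1},
  {"slide": [0,-0.06,0],"rot": [0,0,0],"grip": 1},
])

```text
time: 2.8
ee_pos: [0.503, 0.1358, 0.2578]
eef_rot: [0.724, 0.69, 0.0, 0.001]
ft_force: [0.2, -0.0, -0.8]
width: 0.0867
grip_force: 0.0
```

Request:
arm_command([
  {"slide": [0,-0.06,0],"grip": 1},
  {"slide": [0,-0.06,0],"grip": 1},
  {"slide": [0,-0.06,0],"grip": 1},
  {"slide": [0,-0.06,0],"grip": 1},
  {"slide": [0,-0.06,0],"grip": 1},
  {"slide": [0,-0.01,0],"grip": 1},
  {"slide": [0,0,0],"grip": 1},
  {"slide": [0,0,0],"grip": 1},
])

```text
schema error: expected keys rot, slide, grip
```

Run:
```python
from h import *
from scipy.spatial.transform import Rotation as R
np.set_printoptions(precision=4,suppress=True)
w=eyes.camera("wrist"); save(w,"w1.png",s=1.4)
s=sensors.read_state(); print(s["time"],s["ee_pos"],R.from_quat(s["eef_rot"]).as_matrix(),s["joint_positions"])
print(w["pose"],w["intrinsics"],w["k1"])
```

```text
2.85 [0.5029 0.1265 0.2581] [[ 0.0545  0.9985  0.0011]
 [ 0.9985 -0.0545 -0.0028]
 [-0.0028  0.0012 -1.    ]] [-0.6803  0.0693  0.3641  1.7039 -0.0221  1.3728 -0.3671]
[[ 0.9989 -0.0443 -0.0133  0.5061]
 [-0.0463 -0.9513 -0.3047  0.2205]
 [ 0.0008  0.305  -0.9523  0.4202]
 [ 0.      0.      0.      1.    ]] [[337.1979   0.     278.2179]
 [  0.     337.1979 209.2647]
 [  0.       0.       1.    ]] 0.01693249905251407
```

View pics/w1.png

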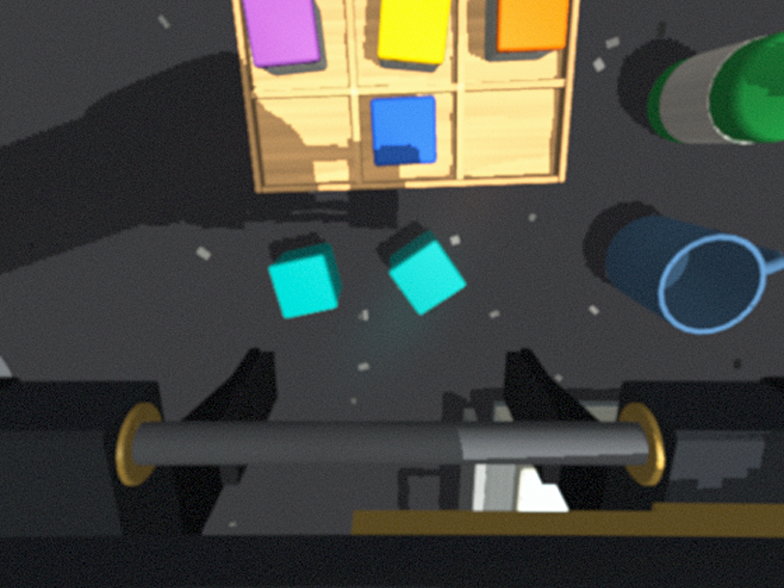

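Request:
arm_command([
  {"slide": [0,-0.06,0],"rot": [0,0,0],"grip": 1},
  {"slide": [0,-0.06,0],"rot": [0,0,0],"grip": 1},
  {"slide": [0,-0.06,0],"rot": [0,0,0],"grip": 1},
  {"slide": [0,-0.06,0],"rot": [0,0,0],"grip": 1},
  {"slide": [0,-0.06,0],"rot": [0,0,0],"grip": 1},
  {"slide": [0,-0.06,0],"rot": [0,0,0],"grip": 1},
  {"slide": [0,-0.03,0],"rot": [0,0,0],"grip": 0.4},
  {"slide": [0,0,0],"rot": [0,0,0.5],"grip": 0.4},
])

```text
time: 3.85
ee_pos: [0.5007, -0.2547, 0.2576]
eef_rot: [0.721, 0.693, -0.0, 0.0]
ft_force: [-1.1, 1.4, -0.2]
width: 0.0744
grip_force: 0.0
```

Run:
```python
from h import *
from scipy.spatial.transform import Rotation as R
np.set_printoptions(precision=4,suppress=True)
w=eyes.camera("wrist"); save(w,"w2.png",s=1.4)
s=sensors.read_state(); print(s["time"],s["ee_pos"],R.from_quat(s["eef_rot"]).as_matrix()[:,1],s["width"])
for n,z in (("drawer_handle",.066),("dial",.16)):
  for d in eyes.look_for(n,w)[:2]:
    b=d["bbox"]; print(n,b,d["conf"],at(w,b[:2],z),at(w,b[2:],z))
for o in seg(w,(15,100,60),(30,255,255),(0,0,560,260),60)[:3]: print("brass",o[0],rect(w,o,.066))
for o in seg(w,(0,0,225),(179,40,255),(0,0,560,260),500)[:2]: print("white",o[0],rect(w,o,.105))
```

```text
3.9 [ 0.5013 -0.2527  0.2574] [ 0.9994 -0.0358 -0.0003] 0.07077841960945434
drawer_handle [288.9, 1.1, 384.7, 253.2] 0.86 [ 0.5162 -0.0838  0.066 ] [ 0.619  -0.3409  0.066 ]
dial [425.5, 79.0, 519.7, 145.7] 0.97 [ 0.6092 -0.1592  0.16  ] [ 0.6845 -0.2097  0.16  ]
brass 2495 (array([ 535.9, -179.7]), array([122.4,  49.7]), 86.9, array([ 526.9, -171.9,   66. ]))
brass 1066 (array([ 478.3, -329.9]), array([26.2, 97.1]), 87.8, array([ 488.5, -334.5,   66. ]))
brass 102 (array([ 665.2, -145.9]), array([9.8, 9.5]), 32.4, array([ 665.2, -145.9,   66. ]))
white 34574 (array([ 674.8, -215.7]), array([232.2, 165.8]), 87.3, array([ 676.7, -203.6,  105. ]))
```

View pics/w2.png

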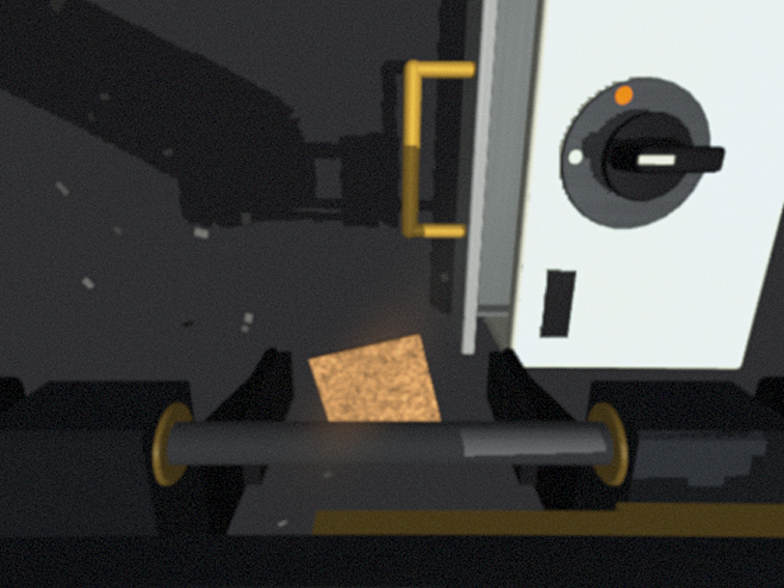

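Request:
arm_command([
  {"slide": [0.008,0.0365,-0.02],"rot": [0,0,-0.7],"grip": 0.38},
  {"slide": [0.008,0.0365,-0.02],"rot": [0,0,0],"grip": 0.38},
  {"slide": [0,0,-0.03],"rot": [0,0,0],"grip": 0.38},
  {"slide": [0,0,-0.03],"rot": [0,0,0],"grip": 0.38},
  {"slide": [0,0,-0.02],"rot": [0,0,0],"grip": 0.38},
  {"slide": [0,0,0],"rot": [0,0,0],"grip": 0.38},
  {"slide": [0,0,-0.04],"rot": [0,0,0],"grip": 0.38},
  {"slide": [0,0,-0.05],"rot": [0,0,0],"grip": 0.38},
])

```text
time: 5.0
ee_pos: [0.5197, -0.1783, 0.0487]
eef_rot: [0.723, 0.691, 0.002, 0.002]
ft_force: [0.2, 0.1, -0.1]
width: 0.0331
grip_force: 0.0
```

Request:
arm_command([
  {"slide": [0,0,0],"rot": [0,0,0],"grip": 0.38},
  {"slide": [0,0,0],"rot": [0,0,0],"grip": 0},
  {"slide": [0,0,0],"rot": [0,0,0],"grip": 0},
  {"slide": [0,0,0],"rot": [0,0,0],"grip": 0},
  {"slide": [0,0,0],"rot": [0,0,0],"grip": 0},
  {"slide": [0,0,0],"rot": [0,0,0],"grip": 0},
  {"slide": [0,0,0],"rot": [0,0,0],"grip": 0},
  {"slide": [0,0,0],"rot": [0,0,0],"grip": 0},
], newtons=30)

```text
time: 6.0
ee_pos: [0.5185, -0.1793, 0.0491]
eef_rot: [0.724, 0.69, 0.001, 0.001]
ft_force: [-2.0, 1.3, 8.2]
width: 0.0112
grip_force: 30.0
```

Request:
arm_command([
  {"slide": [-0.02,0.001,0],"rot": [0,0,0],"grip": 0},
  {"slide": [-0.02,0.001,0],"rot": [0,0,0],"grip": 0},
  {"slide": [-0.02,0.001,0],"rot": [0,0,0],"grip": 0},
  {"slide": [-0.02,0.001,0],"rot": [0,0,0],"grip": 0},
  {"slide": [-0.02,0.001,0],"rot": [0,0,0],"grip": 0},
  {"slide": [0,0,0],"rot": [0,0,0],"grip": 0},
  {"slide": [-0.003,0,0],"rot": [0,0,0],"grip": 0},
  {"slide": [-0.003,0,0],"rot": [0,0,0],"grip": 0},
])

```text
time: 7.0
ee_pos: [0.4123, -0.1744, 0.0484]
eef_rot: [0.724, 0.69, 0.001, 0.001]
ft_force: [2.3, 1.2, 9.9]
width: 0.0111
grip_force: 30.0
```

Request:
arm_command([
  {"slide": [0,0,0],"rot": [0,0,0],"grip": 0},
  {"slide": [-0.003,0,0],"rot": [0,0,0],"grip": 0},
  {"slide": [0,0,0],"rot": [0,0,0],"grip": 0},
  {"slide": [0,0,0],"rot": [0,0,0],"grip": 0},
  {"slide": [0,0,0],"rot": [0,0,0],"grip": 0},
  {"slide": [0,0,0],"rot": [0,0,0],"grip": 0},
  {"slide": [0,0,0],"rot": [0,0,0],"grip": 0},
  {"slide": [0,0,0],"rot": [0,0,0],"grip": 0},
])

```text
time: 8.0
ee_pos: [0.4106, -0.1743, 0.0484]
eef_rot: [0.723, 0.69, 0.001, 0.002]
ft_force: [7.2, 0.6, 1.4]
width: 0.0108
grip_force: 30.0
```

Request:
arm_command([
  {"slide": [0,0,0],"rot": [0,0,0],"grip": 0.36},
  {"slide": [0,0,0],"rot": [0,0,0],"grip": 0.36},
  {"slide": [0,0,0],"rot": [0,0,0],"grip": 0.36},
  {"slide": [0,0,0.03],"rot": [0,0,0],"grip": 0.4},
  {"slide": [0,0,0.05],"rot": [0,0,0],"grip": 1},
  {"slide": [0.02,-0.02,0.05],"rot": [0,0,0],"grip": 1},
  {"slide": [0.02,-0.03,0.05],"rot": [0,0,0],"grip": 1},
  {"slide": [0.02,-0.05,0.03],"rot": [0,0,0],"grip": 1},
])

```text
time: 9.0
ee_pos: [0.4699, -0.2741, 0.2601]
eef_rot: [0.722, 0.692, 0.001, 0.001]
ft_force: [0.4, -1.0, -1.1]
width: 0.0668
grip_force: 0.0
```

Request:
arm_command([
  {"slide": [0.02,-0.05,0.02],"rot": [0,0,0],"grip": 1},
  {"slide": [0,0,0],"rot": [0,0,0],"grip": 1},
  {"slide": [0,0,0],"rot": [0,0,0],"grip": 1},
  {"slide": [0,0,0],"rot": [0,0,0],"grip": 1},
  {"slide": [0,0,0],"rot": [0,0,0],"grip": 1},
  {"slide": [0,0,0],"rot": [0,0,0],"grip": 1},
  {"slide": [0,0,0],"rot": [0,0,0],"grip": 1},
  {"slide": [0,0,0],"rot": [0,0,0],"grip": 1},
])

```text
time: 10.0
ee_pos: [0.4885, -0.3242, 0.2776]
eef_rot: [0.724, 0.69, 0.0, 0.0]
ft_force: [-0.3, -0.4, -1.1]
width: 0.0871
grip_force: 0.0
```

Run:
```python
from h import *
from scipy.spatial.transform import Rotation as R
np.set_printoptions(precision=4,suppress=True)
w=eyes.camera("wrist"); save(w,"w3.png",s=1.4)
s=sensors.read_state(); print(s["time"],s["ee_pos"],R.from_quat(s["eef_rot"]).as_matrix()[:,1],s["width"])
for n,z in (("drawer_handle",.066),("done_pot",.071)):
  for d in eyes.look_for(n,w)[:3]:
    b=d["bbox"]; print(n,b,d["conf"],at(w,b[:2],z),at(w,b[2:],z))
for o in seg(w,(15,100,60),(30,255,255),(0,0,560,260),60)[:3]: print("brass",o[0],rect(w,o,.066))
for o in seg(w,(0,0,225),(179,40,255),(0,0,560,260),500)[:2]: print("white",o[0],rect(w,o,.105))
```

```text
10.05 [ 0.4885 -0.3242  0.2776] [ 0.9989 -0.0471  0.0002] 0.0868317718424386
drawer_handle [186.9, 2.4, 372.2, 184.9] 0.82 [ 0.4076 -0.145   0.066 ] [ 0.5942 -0.3349  0.066 ]
brass 5443 (array([ 482.9, -385.1]), array([96.7, 95.9]), 11.6, array([ 484.1, -379.2,   66. ]))
brass 1709 (array([ 424.6, -189.5]), array([92.5, 46.4]), 88.9, array([ 413.5, -194.5,   66. ]))
white 23436 (array([ 673.2, -249.3]), array([168.2, 165.9]), 87.3, array([ 677.1, -258.4,  105. ]))
white 12511 (array([ 510.1, -224.6]), array([134.7,  86.1]), 87.3, array([ 514.5, -211.8,  105. ]))
```

View pics/w3.png

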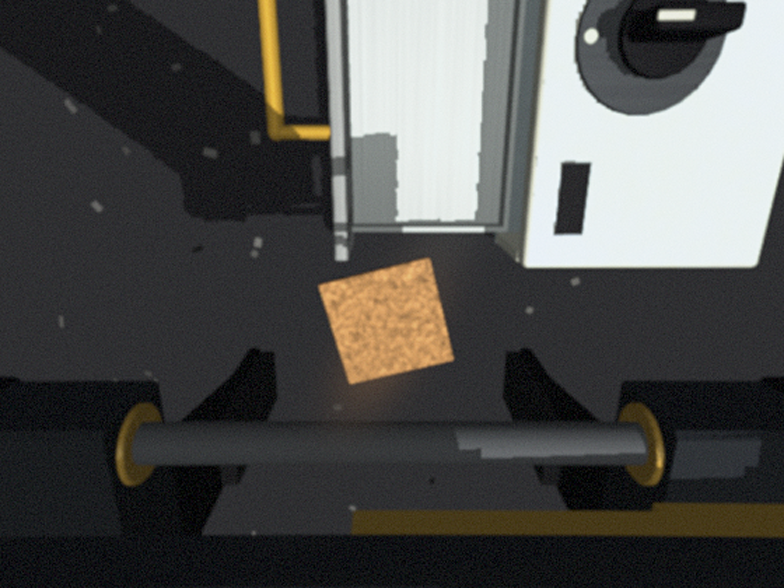

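Request:
arm_command([
  {"slide": [0.01,0.056,0],"rot": [0,0,0],"grip": 1},
  {"slide": [0.01,0.056,0],"rot": [0,0,0],"grip": 1},
  {"slide": [0.01,0.056,0],"rot": [0,0,0],"grip": 1},
  {"slide": [0.01,0.036,0],"rot": [0,0,0],"grip": 1},
  {"slide": [0,0,0],"rot": [0,0,0],"grip": 1},
  {"slide": [0,0,0],"rot": [0,0,0],"grip": 1},
  {"slide": [0,0,0],"rot": [0,0,0],"grip": 1},
  {"slide": [0,0,0],"rot": [0,0,0],"grip": 1},
])

```text
time: 11.15
ee_pos: [0.5282, -0.1213, 0.2776]
eef_rot: [0.724, 0.69, 0.0, 0.0]
ft_force: [-0.8, 0.1, 0.2]
width: 0.0871
grip_force: 0.0
```

Run:
```python
from h import *
np.set_printoptions(precision=4,suppress=True)
w=eyes.camera("wrist"); save(w,"w4.png",s=1.4); a=eyes.camera("top")
s=sensors.read_state(); print(s["time"],s["ee_pos"],s["width"])
for c in (w,a):
  for n,z in (("done_pot",.071),("mat",.004)):
    for d in eyes.look_for(n,c)[:3]:
      b=d["bbox"]; print(n,b,d["conf"],at(c,b[:2],z),at(c,b[2:],z))
for o in seg(w,(0,0,0),(179,255,45),(250,0,420,250),200)[:6]: print("black",o[0],o[1],rect(w,o,.071))
for o in seg(a,(8,60,100),(24,255,255),(390,210,435,260),100)[:1]: print("mat",rect(a,o,.004))
for n,(lo,hi) in COL.items():
  for o in seg(w,lo,hi,(0,0,560,250),400)[:2]: print(n,o[0],o[1],rect(w,o,.06))
```

```text
11.25 [ 0.5283 -0.1208  0.2776] 0.0872440789243216
done_pot [258.9, 125.9, 307.4, 180.1] 0.79 [ 0.5099 -0.0606  0.071 ] [ 0.5602 -0.1219  0.071 ]
mat [215.0, 331.4, 298.1, 380.3] 0.68 [ 0.4188 -0.3674  0.004 ] [ 0.543  -0.4668  0.004 ]
done_pot [317.6, 209.3, 327.9, 226.1] 0.61 [ 0.5624 -0.0746  0.071 ] [ 0.5038 -0.1094  0.071 ]
mat [396.0, 217.2, 428.1, 252.9] 0.79 [ 0.5394 -0.3598  0.004 ] [ 0.4111 -0.4703  0.004 ]
black 2044 [333.1507  92.2094] (array([589.5, -31.4]), array([ 25.6, 174.5]), 88.4, array([588.7, -30.6,  71. ]))
black 1437 [279.4363 150.8657] (array([532.7, -88.8]), array([44.6, 43. ]), 82.2, array([530.5, -88. ,  71. ]))
black 961 [401.4891 236.9261] (array([ 664.5, -192. ]), array([37.9, 54.6]), 87.3, array([ 669.2, -195.7,   71. ]))
mat (array([ 482.1, -409.9]), array([119. , 119.1]), 11.6, array([ 481.8, -410. ,    4. ]))
```

View pics/w4.png

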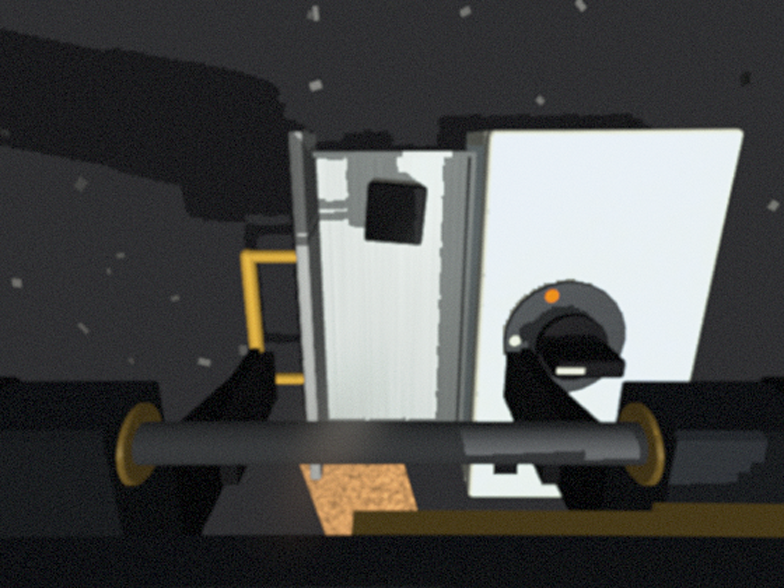

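Request:
arm_command([
  {"slide": [0.001,0.008,-0.01],"rot": [0,0,10.6],"grip": 0.7},
  {"slide": [0.001,0.008,-0.01],"rot": [0,0,10.6],"grip": 0.7},
  {"slide": [0.001,0.008,-0.02],"rot": [0,0,10.6],"grip": 0.7},
  {"slide": [0.001,0.007,-0.02],"rot": [0,0,10.6],"grip": 0.7},
  {"slide": [0.001,0,-0.02],"rot": [0,0,10.6],"grip": 0.7},
  {"slide": [0,0,-0.02],"rot": [0,0,10.6],"grip": 0.7},
  {"slide": [0,0,-0.02],"rot": [0,0,10.6],"grip": 0.7},
  {"slide": [0,0,0],"rot": [0,0,10.5],"grip": 0.7},
], newtons=30)

```text
time: 12.45
ee_pos: [0.5325, -0.0891, 0.156]
eef_rot: [0.067, 0.998, -0.0, -0.001]
ft_force: [0.0, 0.1, 1.2]
width: 0.0604
grip_force: 0.0
```

Request:
arm_command([
  {"slide": [0,0,0],"rot": [0,0,0],"grip": 0.7},
  {"slide": [0,0,0],"rot": [0,0,0],"grip": 0.7},
  {"slide": [0,0,0],"rot": [0,0,0],"grip": 0.7},
  {"slide": [0,0,0],"rot": [0,0,0],"grip": 0.7},
  {"slide": [0,0,0],"rot": [0,0,0],"grip": 0.7},
  {"slide": [0,0,0],"rot": [0,0,0],"grip": 0.7},
  {"slide": [0,0,0],"rot": [0,0,0],"grip": 0.7},
  {"slide": [0,0,0],"rot": [0,0,0],"grip": 0.7},
])

```text
time: 13.45
ee_pos: [0.5335, -0.0892, 0.1576]
eef_rot: [0.07, 0.998, 0.0, -0.0]
ft_force: [-1.2, 0.6, 0.7]
width: 0.0611
grip_force: 0.0
```

Run:
```python
from h import *
from scipy.spatial.transform import Rotation as R
np.set_printoptions(precision=4,suppress=True)
s=sensors.read_state(); m=R.from_quat(s["eef_rot"]).as_matrix(); print(s["time"],s["ee_pos"],m,np.degrees(np.arctan2(m[1,1],m[0,1])),s["joint_positions"])
a=eyes.camera("top");b=eyes.camera("scene")
for n,(lo,hi) in COL.items():
    for nm,c,box in (("top",a,(195,180,280,265)),("scene",b,(250,150,400,250))):
        for o in seg(c,lo,hi,box,60)[:1]: print(n,nm,o[0],rect(c,o,.06))
```

```text
13.45 [ 0.5335 -0.0892  0.1576] [[-0.9903  0.1393 -0.    ]
 [ 0.1393  0.9903  0.0001]
 [ 0.      0.0001 -1.    ]] 81.99544638742108 [-0.3971  0.2047  0.5421  1.7963 -0.1142  1.1717  1.6113]
orange scene 225 (array([609.8, 296.8]), array([51.7, 50.6]), 87.7, array([610.3, 297.4,  60. ]))
yellow top 207 (array([526.6, 295. ]), array([50.2, 50.4]), 81.5, array([526.4, 295.1,  60. ]))
yellow scene 186 (array([529.1, 295.1]), array([46.3, 48.4]), 82.3, array([529.5, 294.5,  60. ]))
blue top 151 (array([515.7, 226.8]), array([42.1, 38.4]), 89.7, array([515.6, 226.4,  60. ]))
blue scene 150 (array([522.4, 224.9]), array([41.8, 43.6]), 0.4, array([522.8, 223.9,  60. ]))
violet top 180 (array([436.1, 297.7]), array([45. , 45.2]), 0.5, array([436.1, 297.4,  60. ]))
violet scene 204 (array([438.8, 297.2]), array([52.7, 52.8]), 2.1, array([439.7, 296.7,  60. ]))
turq top 224 (array([430.3, 111.8]), array([52.8, 51.8]), 9.3, array([430.3, 111.5,  60. ]))
turq scene 329 (array([451.4, 102.7]), array([73.5, 64.6]), 8.3, array([451. , 102.3,  60. ]))
```

Request:
arm_command([
  {"slide": [0,-0.001,-0.05],"rot": [0,0,0],"grip": 0.7},
  {"slide": [0,0,-0.05],"rot": [0,0,0],"grip": 0.7},
  {"slide": [0,0,-0.0195],"rot": [0,0,0],"grip": 0.7},
  {"slide": [0,0,0],"rot": [0,0,0],"grip": 0},
  {"slide": [0,0,0],"rot": [0,0,0],"grip": 0},
  {"slide": [0,0,0],"rot": [0,0,0],"grip": 0},
  {"slide": [0,0,0],"rot": [0,0,0],"grip": 0},
  {"slide": [0,0,0],"rot": [0,0,0],"grip": 0},
])

```text
time: 14.55
ee_pos: [0.5344, -0.0903, 0.0393]
eef_rot: [0.07, 0.998, 0.0, 0.001]
ft_force: [-0.5, -0.3, 7.4]
width: 0.0458
grip_force: 30.0
```

Request:
arm_command([
  {"slide": [0,0,0],"rot": [0,0,0],"grip": 0},
  {"slide": [0,0,0],"rot": [0,0,0],"grip": 0},
  {"slide": [0,0,0.02],"rot": [0,0,0],"grip": 0},
  {"slide": [0,0,0.05],"rot": [0,0,0],"grip": 0},
  {"slide": [0,0,0.04],"rot": [0,0,0],"grip": 0},
  {"slide": [0,0,0],"rot": [0,0,0],"grip": 0},
  {"slide": [0,0,0],"rot": [0,0,0],"grip": 0},
  {"slide": [0,0,0],"rot": [0,0,0],"grip": 0},
])

```text
time: 15.55
ee_pos: [0.5326, -0.0901, 0.1468]
eef_rot: [0.07, 0.998, -0.0, -0.001]
ft_force: [0.6, -0.2, -0.9]
width: 0.0461
grip_force: 30.0
```

Request:
arm_command([
  {"slide": [-0.009,-0.054,0],"rot": [0,0,-5],"grip": 0},
  {"slide": [-0.009,-0.054,0],"rot": [0,0,-5],"grip": 0},
  {"slide": [-0.008,-0.054,0],"rot": [0,0,-5],"grip": 0},
  {"slide": [-0.008,-0.053,0],"rot": [0,0,-5],"grip": 0},
  {"slide": [-0.008,-0.053,0],"rot": [0,0,0],"grip": 0},
  {"slide": [-0.009,-0.052,0],"rot": [0,0,0],"grip": 0},
  {"slide": [0,0,0],"rot": [0,0,0],"grip": 0},
  {"slide": [0,0,-0.04],"rot": [0,0,0],"grip": 0},
])

```text
time: 16.55
ee_pos: [0.4834, -0.4116, 0.109]
eef_rot: [0.242, 0.97, -0.001, 0.002]
ft_force: [1.3, -0.3, -1.9]
width: 0.0458
grip_force: 30.0
```

Request:
arm_command([
  {"slide": [0,0,-0.03],"rot": [0,0,0],"grip": 0},
  {"slide": [0,0,-0.02],"rot": [0,0,0],"grip": 0},
  {"slide": [0,0,-0.015],"rot": [0,0,0],"grip": 0},
  {"slide": [0,0,-0.01],"rot": [0,0,0],"grip": 0},
  {"slide": [0,0,-0.003],"rot": [0,0,0],"grip": 0},
  {"slide": [0,0,0],"rot": [0,0,0],"grip": 0},
  {"slide": [0,0,0],"rot": [0,0,0],"grip": 0},
  {"slide": [0,0,0],"rot": [0,0,0],"grip": 0},
])

```text
time: 17.55
ee_pos: [0.4828, -0.4104, 0.0306]
eef_rot: [0.242, 0.97, -0.0, 0.0]
ft_force: [-0.8, 0.5, -0.9]
width: 0.0458
grip_force: 30.0
```

Request:
arm_command([
  {"slide": [0,0,-0.003],"rot": [0,0,0],"grip": 0},
  {"slide": [0,0,0],"rot": [0,0,0],"grip": 0},
  {"slide": [0,0,0],"rot": [0,0,0],"grip": 0.7},
  {"slide": [0,0,0],"rot": [0,0,0],"grip": 0.7},
  {"slide": [0,0,0],"rot": [0,0,0],"grip": 0.7},
  {"slide": [0,0,0.04],"rot": [0,0,0],"grip": 0.7},
  {"slide": [0,0,0.06],"rot": [0,0,0],"grip": 0.7},
  {"slide": [0,0,0.06],"rot": [0,0,0],"grip": 1},
])

```text
time: 18.55
ee_pos: [0.4822, -0.4101, 0.1887]
eef_rot: [0.242, 0.97, 0.0, -0.0]
ft_force: [1.3, -1.1, -0.3]
width: 0.0649
grip_force: 0.0
```

Request:
arm_command([
  {"slide": [0.005,0.055,0.02],"rot": [0,0,-8.9],"grip": 1},
  {"slide": [0.005,0.055,0.02],"rot": [0,0,-8.9],"grip": 1},
  {"slide": [0.005,0.055,0.02],"rot": [0,0,-8.9],"grip": 1},
  {"slide": [0.005,0.055,0.02],"rot": [0,0,-8.9],"grip": 1},
  {"slide": [0.005,0.055,0.01],"rot": [0,0,-8.9],"grip": 1},
  {"slide": [0.005,0.055,0],"rot": [0,0,-8.9],"grip": 1},
  {"slide": [0.005,0.055,0],"rot": [0,0,-8.6],"grip": 1},
  {"slide": [0.005,0.055,0],"rot": [0,0,0],"grip": 1},
])

```text
time: 19.55
ee_pos: [0.522, 0.0227, 0.2749]
eef_rot: [0.699, 0.715, 0.001, -0.0]
ft_force: [1.3, -0.0, 0.3]
width: 0.0868
grip_force: 0.0
```

Request:
arm_command([
  {"slide": [0,0.055,0],"rot": [0,0,0],"grip": 1},
  {"slide": [0,0.005,0],"rot": [0,0,0],"grip": 1},
  {"slide": [0,0,0],"rot": [0,0,0],"grip": 1},
  {"slide": [0,0,0],"rot": [0,0,0],"grip": 1},
  {"slide": [0,0,0],"rot": [0,0,0],"grip": 1},
  {"slide": [0,0,0],"rot": [0,0,0],"grip": 1},
  {"slide": [0,0,0],"rot": [0,0,0],"grip": 1},
  {"slide": [0,0,0],"rot": [0,0,0],"grip": 1},
])

```text
time: 20.55
ee_pos: [0.5221, 0.0808, 0.2746]
eef_rot: [0.698, 0.716, 0.0, -0.0]
ft_force: [0.1, -0.3, -0.3]
width: 0.0868
grip_force: 0.0
```

```bash
cat > look.py <<'E'
from h import *
from scipy.spatial.transform import Rotation as R
np.set_printoptions(precision=4,suppress=True)
def state():
    s=sensors.read_state(); m=R.from_quat(s["eef_rot"]).as_matrix()
    print("t %.2f"%s["time"],s["ee_pos"],"yaw %.1f"%np.degrees(np.arctan2(m[1,1],m[0,1])),"j7 %.2f"%s["joint_positions"][6],"w %.4f"%s["width"])
def lids(c,zs=.06,minA=400,box=(0,0,560,260)):
    for n,(lo,hi) in COL.items():
        for o in seg(c,lo,hi,box,minA)[:2]: print(n,o[0],np.round(o[1]),rect(c,o,zs))
E
python3 - <<'E'
from look import *
w=eyes.camera("wrist");save(w,"w5.png",s=1.3);state();lids(w)
for n,z in (("caddy",.022),("pot1",.06),("soap",.1),("mug",.05)):
    for d in eyes.look_for(n,w)[:7]: b=d["bbox"];print(n,np.round(b),round(d["conf"],2),at(w,[(b[0]+b[2])/2,(b[1]+b[3])/2],z))
E
```

```text
t 20.60 [0.5222 0.0809 0.2746] yaw 1.5 j7 -0.16 w 0.0867
blue 2294 [277.  37.] (array([517. , 226.3]), array([45.4, 45.8]), 0.2, array([516.6, 227. ,  60. ]))
turq 1860 [199. 149.] (array([435.4, 113.2]), array([53.8, 47.5]), 10.0, array([433.2, 113.1,  60. ]))
turq 1824 [288. 148.] (array([531.3, 115.4]), array([48. , 47.9]), 32.8, array([531.8, 116.1,  60. ]))
caddy [163.   1. 404.  86.] 0.76 [0.5233 0.2267 0.022 ]
pot1 [254.  14. 301.  66.] 0.94 [0.517  0.2239 0.06  ]
pot1 [261. 122. 317. 178.] 0.92 [0.5328 0.1145 0.06  ]
pot1 [175. 121. 228. 171.] 0.78 [0.4356 0.1161 0.06  ]
pot1 [188. 250. 332. 385.] 0.41 [ 0.5025 -0.1038  0.06  ]
soap [452.   1. 560.  72.] 0.94 [0.7211 0.2251 0.1   ]
mug [415. 120. 539. 201.] 0.64 [0.7482 0.1064 0.05  ]
```

View pics/w5.png

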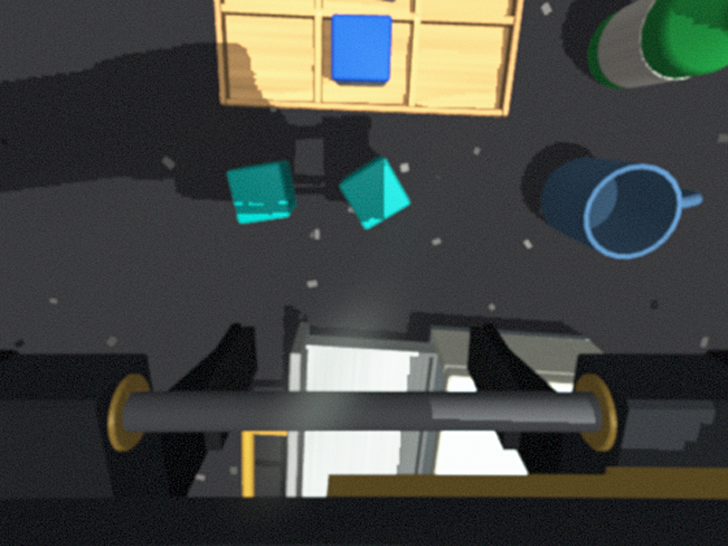

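Request:
arm_command([
  {"slide": [-0.002,0.05,-0.03],"rot": [0,0,-1.5],"grip": 0.72},
  {"slide": [-0.002,0.05,-0.03],"rot": [0,0,0],"grip": 0.72},
  {"slide": [-0.001,0.0455,-0.04],"rot": [0,0,0],"grip": 0.72},
  {"slide": [0,0,-0.05],"rot": [0,0,0],"grip": 0.72},
  {"slide": [0,0,0],"rot": [0,0,0],"grip": 0.72},
  {"slide": [0,0,-0.05],"rot": [0,0,0],"grip": 0.72},
  {"slide": [0,0,-0.0475],"rot": [0,0,0],"grip": 0.72},
  {"slide": [0,0,0],"rot": [0,0,0],"grip": 0.72},
])

```text
time: 21.8
ee_pos: [0.5164, 0.2252, 0.0266]
eef_rot: [0.708, 0.707, -0.002, -0.0]
ft_force: [-1.1, 0.7, 1.5]
width: 0.0627
grip_force: 0.0
```

Request:
arm_command([
  {"slide": [0,0,0],"rot": [0,0,0],"grip": 0},
  {"slide": [0,0,0],"rot": [0,0,0],"grip": 0},
  {"slide": [0,0,0],"rot": [0,0,0],"grip": 0},
  {"slide": [0,0,0],"rot": [0,0,0],"grip": 0},
  {"slide": [0,0,0],"rot": [0,0,0],"grip": 0},
  {"slide": [0,0,0.02],"rot": [0,0,0],"grip": 0},
  {"slide": [0,0,0.05],"rot": [0,0,0],"grip": 0},
  {"slide": [0,0,0.05],"rot": [0,0,0],"grip": 0},
])

```text
time: 22.8
ee_pos: [0.5171, 0.2262, 0.1493]
eef_rot: [0.707, 0.707, 0.0, 0.0]
ft_force: [0.7, -0.0, 0.2]
width: 0.0461
grip_force: 30.0
```

Request:
arm_command([
  {"slide": [0.005,-0.042,0],"rot": [0,0,10.6],"grip": 0},
  {"slide": [0.005,-0.042,0],"rot": [0,0,10.6],"grip": 0},
  {"slide": [0.005,-0.042,0],"rot": [0,0,10.6],"grip": 0},
  {"slide": [0.005,-0.042,0],"rot": [0,0,10.6],"grip": 0},
  {"slide": [0.005,-0.042,0],"rot": [0,0,10.6],"grip": 0},
  {"slide": [0.005,-0.042,0],"rot": [0,0,10.6],"grip": 0},
  {"slide": [0.005,-0.043,0],"rot": [0,0,10.6],"grip": 0},
  {"slide": [0.003,-0.043,0],"rot": [0,0,10.6],"grip": 0},
])

```text
time: 23.8
ee_pos: [0.5555, -0.113, 0.1481]
eef_rot: [0.043, 0.999, 0.0, 0.001]
ft_force: [0.0, 0.8, -1.7]
width: 0.0462
grip_force: 30.0
```

Request:
arm_command([
  {"slide": [0,0,0],"rot": [0,0,2.5],"grip": 0},
  {"slide": [0,0,-0.04],"rot": [0,0,0],"grip": 0},
  {"slide": [0,0,-0.03],"rot": [0,0,0],"grip": 0},
  {"slide": [0,0,-0.02],"rot": [0,0,0],"grip": 0},
  {"slide": [0,0,-0.01],"rot": [0,0,0],"grip": 0},
  {"slide": [0,0,-0.005],"rot": [0,0,0],"grip": 0},
  {"slide": [0,0,0],"rot": [0,0,0],"grip": 0},
  {"slide": [0,0,0],"rot": [0,0,0],"grip": 0},
])

```text
time: 24.8
ee_pos: [0.5557, -0.1117, 0.0429]
eef_rot: [0.024, 1.0, 0.0, 0.001]
ft_force: [0.3, -0.9, -1.2]
width: 0.0458
grip_force: 30.0
```

Request:
arm_command([
  {"slide": [0,0,-0.0045],"rot": [0,0,0],"grip": 0},
  {"slide": [0,0,0],"rot": [0,0,0],"grip": 0},
  {"slide": [0,0,0],"rot": [0,0,0],"grip": 0.7},
  {"slide": [0,0,0],"rot": [0,0,0],"grip": 0.7},
  {"slide": [0,0,0],"rot": [0,0,0],"grip": 0.7},
  {"slide": [0,0,0.04],"rot": [0,0,0],"grip": 0.7},
  {"slide": [0,0,0.06],"rot": [0,0,0],"grip": 0.7},
  {"slide": [0,0,0.06],"rot": [0,0,0],"grip": 1},
])

```text
time: 25.8
ee_pos: [0.5547, -0.1116, 0.1991]
eef_rot: [0.024, 1.0, -0.0, -0.0]
ft_force: [0.5, -0.5, 0.2]
width: 0.0659
grip_force: 0.0
```

Run:
```python
from look import *
state()
a=eyes.camera("top");b=eyes.camera("scene")
for c in (a,b): lids(c,.06,60,(190,100,420,280))
```

```text
t 25.80 [ 0.5547 -0.1116  0.1991] yaw 87.3 j7 1.74 w 0.0659
orange 1609 [303. 103.] (array([944.8, -33.6]), array([820.8,  26.1]), 89.6, array([946.3, -29.5,  60. ]))
yellow 207 [211. 221.] (array([526.6, 295. ]), array([50.2, 50.4]), 81.5, array([526.4, 295.1,  60. ]))
violet 180 [211. 247.] (array([436.1, 297.7]), array([45. , 45.2]), 0.5, array([436.1, 297.4,  60. ]))
turq 223 [264. 248.] (array([430.6, 111.8]), array([52.3, 51.8]), 9.1, array([430.4, 111.5,  60. ]))
turq 222 [264. 219.] (array([530.5, 114. ]), array([52.5, 52.1]), 33.3, array([530.5, 113.6,  60. ]))
orange 224 [368. 205.] (array([609.5, 297.1]), array([51.6, 49.8]), 89.0, array([610.3, 297.3,  60. ]))
yellow 438 [402. 148.] (array([458.5, 526.4]), array([102.3, 109.2]), 77.1, array([457.9, 520.1,  60. ]))
yellow 184 [354. 186.] (array([529.1, 295.1]), array([46.3, 48.4]), 82.3, array([529.6, 294.4,  60. ]))
blue 150 [233. 238.] (array([ 550.8, -110.4]), array([42.6, 33.6]), 87.5, array([ 551.1, -110.4,   60. ]))
violet 203 [340. 165.] (array([438.8, 296.8]), array([52.7, 51.9]), 2.0, array([439.3, 296.5,  60. ]))
turq 312 [286. 188.] (array([451.2, 103.1]), array([74.6, 61.9]), 6.5, array([449.7, 102.5,  60. ]))
turq 254 [301. 209.] (array([543.9, 105. ]), array([49.7, 62.7]), 32.3, array([542.4, 107.6,  60. ]))
```

Request:
arm_command([
  {"slide": [-0.003,0.051,0],"rot": [0,0,-1],"grip": 0.72},
  {"slide": [-0.003,0.051,0],"rot": [0,0,-1],"grip": 0.72},
  {"slide": [-0.003,0.051,0],"rot": [0,0,-1],"grip": 0.72},
  {"slide": [-0.003,0.051,-0.01],"rot": [0,0,-1],"grip": 0.72},
  {"slide": [-0.003,0.051,-0.01],"rot": [0,0,-1.3],"grip": 0.72},
  {"slide": [-0.004,0.051,-0.01],"rot": [0,0,0],"grip": 0.72},
  {"slide": [-0.004,0.051,-0.01],"rot": [0,0,0],"grip": 0.72},
  {"slide": [-0.004,0.05,-0.01],"rot": [0,0,0],"grip": 0.72},
])

```text
time: 26.9
ee_pos: [0.5276, 0.2969, 0.1468]
eef_rot: [0.07, 0.998, -0.0, -0.0]
ft_force: [1.0, -0.7, 0.0]
width: 0.0628
grip_force: 0.0
```

Request:
arm_command([
  {"slide": [0,0,0],"rot": [0,0,0],"grip": 0.72},
  {"slide": [0,0,-0.05],"rot": [0,0,0],"grip": 0.72},
  {"slide": [0,0,-0.05],"rot": [0,0,0],"grip": 0.72},
  {"slide": [0,0,-0.0225],"rot": [0,0,0],"grip": 0.72},
  {"slide": [0,0,0],"rot": [0,0,0],"grip": 0},
  {"slide": [0,0,0],"rot": [0,0,0],"grip": 0},
  {"slide": [0,0,0],"rot": [0,0,0],"grip": 0},
  {"slide": [0,0,0],"rot": [0,0,0],"grip": 0},
])

```text
time: 27.9
ee_pos: [0.5282, 0.2952, 0.0252]
eef_rot: [0.07, 0.998, 0.0, -0.0]
ft_force: [0.7, 0.3, -0.8]
width: 0.0455
grip_force: 30.0
```

Request:
arm_command([
  {"slide": [0,0,0],"rot": [0,0,0],"grip": 0},
  {"slide": [0,0,0],"rot": [0,0,0],"grip": 0},
  {"slide": [0,0,0.02],"rot": [0,0,0],"grip": 0},
  {"slide": [0,0,0.05],"rot": [0,0,0],"grip": 0},
  {"slide": [0,0,0.05],"rot": [0,0,0],"grip": 0},
  {"slide": [0,0,0],"rot": [0,0,0],"grip": 0},
  {"slide": [0,0,0],"rot": [0,0,0],"grip": 0},
  {"slide": [0,0,0],"rot": [0,0,0],"grip": 0},
])

```text
time: 28.9
ee_pos: [0.5275, 0.2951, 0.1441]
eef_rot: [0.07, 0.998, -0.001, -0.001]
ft_force: [0.3, -0.6, -1.1]
width: 0.0459
grip_force: 30.0
```

Request:
arm_command([
  {"slide": [0.002,-0.055,0],"rot": [0,0,1],"grip": 0},
  {"slide": [0.002,-0.055,0],"rot": [0,0,1],"grip": 0},
  {"slide": [0.002,-0.055,0],"rot": [0,0,1],"grip": 0},
  {"slide": [0.002,-0.055,0],"rot": [0,0,1],"grip": 0},
  {"slide": [0.002,-0.055,0],"rot": [0,0,1.3],"grip": 0},
  {"slide": [0.002,-0.055,0],"rot": [0,0,0],"grip": 0},
  {"slide": [0.002,-0.055,0],"rot": [0,0,0],"grip": 0},
  {"slide": [0.002,-0.055,0],"rot": [0,0,0],"grip": 0},
])

```text
time: 29.9
ee_pos: [0.5435, -0.1462, 0.1443]
eef_rot: [0.024, 1.0, 0.0, -0.001]
ft_force: [0.6, 0.1, -1.1]
width: 0.0458
grip_force: 30.0
```

Request:
arm_command([
  {"slide": [0.003,-0.055,0],"rot": [0,0,0],"grip": 0},
  {"slide": [0.002,-0.052,0],"rot": [0,0,0],"grip": 0},
  {"slide": [0,0,0],"rot": [0,0,0],"grip": 0},
  {"slide": [0,0,-0.04],"rot": [0,0,0],"grip": 0},
  {"slide": [0,0,-0.03],"rot": [0,0,0],"grip": 0},
  {"slide": [0,0,-0.02],"rot": [0,0,0],"grip": 0},
  {"slide": [0,0,-0.01],"rot": [0,0,0],"grip": 0},
  {"slide": [0,0,0],"rot": [0,0,0],"grip": 0},
])

```text
time: 30.9
ee_pos: [0.5491, -0.2514, 0.0449]
eef_rot: [0.024, 1.0, 0.0, -0.0]
ft_force: [0.0, -0.8, -1.0]
width: 0.0458
grip_force: 30.0
```

Contact is expected at about 0.037; lower, release, lift.

Request:
arm_command([
  {"slide": [0,0,-0.0075],"rot": [0,0,0],"grip": 0},
  {"slide": [0,0,0],"rot": [0,0,0],"grip": 0},
  {"slide": [0,0,0],"rot": [0,0,0],"grip": 0.7},
  {"slide": [0,0,0],"rot": [0,0,0],"grip": 0.7},
  {"slide": [0,0,0],"rot": [0,0,0],"grip": 0.7},
  {"slide": [0,0,0.04],"rot": [0,0,0],"grip": 0.7},
  {"slide": [0,0,0.06],"rot": [0,0,0],"grip": 0.7},
  {"slide": [-0.01,0.02,0.05],"rot": [0,0,0],"grip": 1},
])

```text
time: 31.9
ee_pos: [0.5391, -0.2329, 0.1899]
eef_rot: [0.025, 1.0, -0.001, 0.001]
ft_force: [0.3, -0.0, 0.3]
width: 0.0652
grip_force: 0.0
```

Run:
```python
from look import *
state()
a=eyes.camera("top");b=eyes.camera("scene")
for c in (a,b): lids(c,.06,60,(150,130,380,280)); print()
hsv=cv2.cvtColor(np.array(a["pixels"]),cv2.COLOR_RGB2HSV); print(hsv[194:204:2,206:218:3])
```

```text
t 31.90 [ 0.5391 -0.2329  0.1899] yaw 87.1 j7 1.99 w 0.0652
yellow 132 [155. 235.] (array([475.6, 489.9]), array([45.6, 38.5]), 1.3, array([476.8, 493.4,  60. ]))
yellow 61 [152. 254.] (array([414.6, 499.1]), array([41.9, 17.4]), 1.3, array([410.8, 500.3,  60. ]))
blue 158 [328. 211.] (array([ 557.5, -111.5]), array([41.9, 42.4]), 89.2, array([ 558.2, -110.8,   60. ]))
violet 180 [211. 247.] (array([436.1, 297.7]), array([45. , 45.2]), 0.5, array([435.8, 297.3,  60. ]))
turq 223 [264. 248.] (array([430.4, 111.5]), array([52.8, 51.2]), 9.3, array([430.3, 111.4,  60. ]))
turq 221 [263. 219.] (array([530.6, 114. ]), array([52.5, 52.1]), 33.3, array([530.7, 113.6,  60. ]))

orange 223 [368. 205.] (array([610.4, 297.1]), array([51.4, 50.8]), 0.7, array([610.6, 297.3,  60. ]))
yellow 208 [184. 253.] (array([ 541.6, -251.3]), array([45.6, 40. ]), 87.6, array([ 541.7, -250.9,   60. ]))
blue 152 [233. 238.] (array([ 550.8, -110.8]), array([41. , 33.7]), 87.2, array([ 551. , -111.2,   60. ]))
violet 201 [340. 166.] (array([438.9, 296.6]), array([52.7, 51.6]), 2.1, array([439.9, 296.7,  60. ]))
turq 302 [286. 187.] (array([450.4, 103.4]), array([71.7, 63.6]), 8.3, array([448.4, 102.9,  60. ]))
turq 242 [301. 209.] (array([541.9, 107.6]), array([48.9, 56.5]), 31.7, array([541.4, 108.5,  60. ]))

[[[ 20 215 250]
  [ 20 211 251]
  [ 20 207 251]
  [ 20 204 251]]

 [[ 19 211 251]
  [ 20 210 251]
  [ 20 205 251]
  [ 20 202 251]]

 [[ 20 209 251]
  [ 20 207 251]
  [ 20 204 251]
  [ 20 201 251]]

 [[ 20 207 251]
  [ 20 206 251]
  [ 20 203 251]
  [ 20 201 251]]

 [[ 20 208 250]
  [ 20 207 251]
  [ 20 202 251]
  [ 20 201 251]]]
```

Request:
arm_command([
  {"slide": [0.007,0.053,0],"rot": [0,0,0.7],"grip": 0.72},
  {"slide": [0.007,0.053,0],"rot": [0,0,0.7],"grip": 0.72},
  {"slide": [0.007,0.053,0],"rot": [0,0,0.7],"grip": 0.72},
  {"slide": [0.007,0.053,0],"rot": [0,0,0.5],"grip": 0.72},
  {"slide": [0.007,0.053,0],"rot": [0,0,0],"grip": 0.72},
  {"slide": [0.007,0.053,0],"rot": [0,0,0],"grip": 0.72},
  {"slide": [0.007,0.053,0],"rot": [0,0,0],"grip": 0.72},
  {"slide": [0.007,0.053,-0.02],"rot": [0,0,0],"grip": 0.72},
])

```text
time: 33.0
ee_pos: [0.5961, 0.1943, 0.1685]
eef_rot: [0.001, 1.0, 0.001, 0.001]
ft_force: [0.6, 0.1, -0.5]
width: 0.0627
grip_force: 0.0
```

Request:
arm_command([
  {"slide": [0.007,0.053,-0.02],"rot": [0,0,0],"grip": 0.72},
  {"slide": [0.007,0.053,0],"rot": [0,0,0],"grip": 0.72},
  {"slide": [0,0,0],"rot": [0,0,0],"grip": 0.72},
  {"slide": [0,0,-0.05],"rot": [0,0,0],"grip": 0.72},
  {"slide": [0,0,-0.05],"rot": [0,0,0],"grip": 0.72},
  {"slide": [0,0,-0.0245],"rot": [0,0,0],"grip": 0.72},
  {"slide": [0,0,0],"rot": [0,0,0],"grip": 0.72},
  {"slide": [0,0,0],"rot": [0,0,0],"grip": 0},
])

```text
time: 34.0
ee_pos: [0.6093, 0.2976, 0.0229]
eef_rot: [0.002, 1.0, -0.0, -0.0]
ft_force: [-0.6, -0.1, -0.0]
width: 0.0583
grip_force: 0.0
```

Request:
arm_command([
  {"slide": [0,0,0],"rot": [0,0,0],"grip": 0},
  {"slide": [0,0,0],"rot": [0,0,0],"grip": 0},
  {"slide": [0,0,0],"rot": [0,0,0],"grip": 0},
  {"slide": [0,0,0],"rot": [0,0,0],"grip": 0},
  {"slide": [0,0,0.02],"rot": [0,0,0],"grip": 0},
  {"slide": [0,0,0.05],"rot": [0,0,0],"grip": 0},
  {"slide": [0,0,0.05],"rot": [0,0,0],"grip": 0},
  {"slide": [0,0,0],"rot": [0,0,0],"grip": 0},
])

```text
time: 35.0
ee_pos: [0.6118, 0.2994, 0.1498]
eef_rot: [0.001, 1.0, 0.002, 0.004]
ft_force: [0.4, -0.0, -1.7]
width: 0.0458
grip_force: 30.0
```

Request:
arm_command([
  {"slide": [-0.0135,-0.051,0],"rot": [0,0,-0.7],"grip": 0},
  {"slide": [-0.0135,-0.051,0],"rot": [0,0,-0.7],"grip": 0},
  {"slide": [-0.0135,-0.051,0],"rot": [0,0,-0.7],"grip": 0},
  {"slide": [-0.0135,-0.051,0],"rot": [0,0,-0.6],"grip": 0},
  {"slide": [-0.0135,-0.051,0],"rot": [0,0,0],"grip": 0},
  {"slide": [-0.0135,-0.051,0],"rot": [0,0,0],"grip": 0},
  {"slide": [-0.0135,-0.051,0],"rot": [0,0,0],"grip": 0},
  {"slide": [-0.0135,-0.05,0],"rot": [0,0,0],"grip": 0},
])

```text
time: 36.0
ee_pos: [0.5003, -0.1102, 0.1434]
eef_rot: [0.025, 1.0, 0.0, 0.0]
ft_force: [1.1, -0.7, -1.1]
width: 0.0453
grip_force: 30.0
```

Request:
arm_command([
  {"slide": [0,0,0],"rot": [0,0,0],"grip": 0},
  {"slide": [0,0,0],"rot": [0,0,0],"grip": 0},
  {"slide": [0,0,-0.03],"rot": [0,0,0],"grip": 0},
  {"slide": [0,0,-0.03],"rot": [0,0,0],"grip": 0},
  {"slide": [0,0,-0.02],"rot": [0,0,0],"grip": 0},
  {"slide": [0,0,-0.01],"rot": [0,0,0],"grip": 0},
  {"slide": [0,0,0],"rot": [0,0,0],"grip": 0},
  {"slide": [0,0,0],"rot": [0,0,0],"grip": 0},
])

```text
time: 37.0
ee_pos: [0.5018, -0.1083, 0.0539]
eef_rot: [0.025, 1.0, 0.0, 0.001]
ft_force: [0.6, 0.9, -1.1]
width: 0.046
grip_force: 30.0
```

Request:
arm_command([
  {"slide": [0,0,-0.011],"rot": [0,0,0],"grip": 0},
  {"slide": [0,0,-0.0055],"rot": [0,0,0],"grip": 0},
  {"slide": [0,0,0],"rot": [0,0,0],"grip": 0},
  {"slide": [0,0,0],"rot": [0,0,0],"grip": 0.7},
  {"slide": [0,0,0],"rot": [0,0,0],"grip": 0.7},
  {"slide": [0,0,0],"rot": [0,0,0],"grip": 0.7},
  {"slide": [0,0,0.04],"rot": [0,0,0],"grip": 0.7},
  {"slide": [0,0,0.06],"rot": [0,0,0],"grip": 0.7},
])

```text
time: 38.0
ee_pos: [0.5, -0.1085, 0.1367]
eef_rot: [0.025, 1.0, -0.0, -0.002]
ft_force: [1.3, 0.4, 0.2]
width: 0.0606
grip_force: 0.0
```

Run:
```python
from look import *
state()
a=eyes.camera("top");b=eyes.camera("scene")
for c in (a,b): lids(c,.06,60,(180,130,380,280)); print()
```

```text
t 38.00 [ 0.5    -0.1085  0.1367] yaw 87.2 j7 1.73 w 0.0606
yellow 170 [368. 213.] (array([ 547.8, -252.7]), array([45.7, 45.5]), 89.6, array([ 548.5, -251.6,   60. ]))
violet 181 [211. 247.] (array([436.1, 297.7]), array([45. , 45.2]), 0.5, array([435.9, 297.5,  60. ]))
turq 223 [264. 248.] (array([430.3, 111.8]), array([52.8, 51.8]), 9.3, array([430.3, 111.6,  60. ]))
turq 222 [264. 219.] (array([530.5, 114. ]), array([52.5, 52.1]), 33.3, array([530.5, 113.6,  60. ]))

orange 204 [227. 223.] (array([ 496.4, -107.4]), array([47.2, 45.2]), 87.7, array([ 496.8, -107.1,   60. ]))
yellow 155 [186. 253.] (array([ 543.3, -248.3]), array([39.3, 37. ]), 87.1, array([ 544.6, -247.2,   60. ]))
blue 154 [233. 238.] (array([ 550.8, -110.7]), array([41. , 33.7]), 87.5, array([ 550.8, -110.9,   60. ]))
violet 203 [340. 165.] (array([439. , 296.8]), array([52.5, 51.9]), 2.0, array([439.7, 296.6,  60. ]))
turq 300 [286. 187.] (array([451. , 103.4]), array([73. , 62.4]), 8.3, array([448.5, 102.7,  60. ]))
turq 242 [301. 209.] (array([543.5, 105.4]), array([49.6, 61.3]), 33.1, array([541.5, 108.3,  60. ]))
```

Request:
arm_command([
  {"slide": [0,0.04,0.02],"rot": [0,0,0.7],"grip": 0.72},
  {"slide": [-0.009,0.054,0],"rot": [0,0,0.8],"grip": 0.72},
  {"slide": [-0.009,0.054,0],"rot": [0,0,0.8],"grip": 0.72},
  {"slide": [-0.009,0.054,0],"rot": [0,0,0.7],"grip": 0.72},
  {"slide": [-0.009,0.053,0],"rot": [0,0,0],"grip": 0.72},
  {"slide": [-0.009,0.053,0],"rot": [0,0,0],"grip": 0.72},
  {"slide": [-0.009,0.05,0],"rot": [0,0,0],"grip": 0.72},
  {"slide": [-0.009,0.047,-0.01],"rot": [0,0,0],"grip": 0.72},
])

```text
time: 39.1
ee_pos: [0.438, 0.2985, 0.1471]
eef_rot: [-0.002, 1.0, 0.001, 0.001]
ft_force: [0.1, -0.1, 0.2]
width: 0.0625
grip_force: 0.0
```

Request:
arm_command([
  {"slide": [0,0,0],"rot": [0,0,0],"grip": 0.72},
  {"slide": [0,0,0],"rot": [0,0,0],"grip": 0.72},
  {"slide": [0,0,-0.05],"rot": [0,0,0],"grip": 0.72},
  {"slide": [0,0,-0.03],"rot": [0,0,0],"grip": 0.72},
  {"slide": [0,0,0],"rot": [0,0,0],"grip": 0.72},
  {"slide": [0,0,0],"rot": [0,0,0],"grip": 0.72},
  {"slide": [0,0,0],"rot": [0,0,0],"grip": 0.72},
  {"slide": [0,0,0],"rot": [0,0,0],"grip": 0.72},
])

```text
time: 40.1
ee_pos: [0.4387, 0.2967, 0.0676]
eef_rot: [-0.001, 1.0, 0.001, 0.001]
ft_force: [-1.0, 0.6, 0.1]
width: 0.0628
grip_force: 0.0
```

Request:
arm_command([
  {"slide": [0,0,-0.03],"rot": [0,0,0],"grip": 0.72},
  {"slide": [0,0,-0.0105],"rot": [0,0,0],"grip": 0.72},
  {"slide": [0,0,0],"rot": [0,0,0],"grip": 0},
  {"slide": [0,0,0],"rot": [0,0,0],"grip": 0},
  {"slide": [0,0,0],"rot": [0,0,0],"grip": 0},
  {"slide": [0,0,0],"rot": [0,0,0],"grip": 0},
  {"slide": [0,0,0],"rot": [0,0,0],"grip": 0},
  {"slide": [0,0,0],"rot": [0,0,0],"grip": 0},
])

```text
time: 41.1
ee_pos: [0.4387, 0.2968, 0.027]
eef_rot: [-0.001, 1.0, 0.001, 0.0]
ft_force: [-0.8, -0.2, 6.0]
width: 0.0461
grip_force: 29.6
```

Request:
arm_command([
  {"slide": [0,0,0.02],"rot": [0,0,0],"grip": 0},
  {"slide": [0,0,0.05],"rot": [0,0,0],"grip": 0},
  {"slide": [0,0,0.05],"rot": [0,0,0],"grip": 0},
  {"slide": [0,0,0],"rot": [0,0,0],"grip": 0},
  {"slide": [0,0,0],"rot": [0,0,0],"grip": 0},
  {"slide": [0,0,0],"rot": [0,0,0],"grip": 0},
  {"slide": [0,0,0],"rot": [0,0,0],"grip": 0},
  {"slide": [0,0,0],"rot": [0,0,0],"grip": 0},
])

```text
time: 42.1
ee_pos: [0.438, 0.2962, 0.1455]
eef_rot: [-0.001, 1.0, -0.0, -0.0]
ft_force: [1.2, 0.2, -0.9]
width: 0.0464
grip_force: 29.6
```

Request:
arm_command([
  {"slide": [0.006,-0.055,0],"rot": [0,0,-0.7],"grip": 0},
  {"slide": [0.006,-0.055,0],"rot": [0,0,-0.7],"grip": 0},
  {"slide": [0.006,-0.055,0],"rot": [0,0,-0.7],"grip": 0},
  {"slide": [0.006,-0.055,0],"rot": [0,0,-0.7],"grip": 0},
  {"slide": [0.006,-0.055,0],"rot": [0,0,0],"grip": 0},
  {"slide": [0.006,-0.055,0],"rot": [0,0,0],"grip": 0},
  {"slide": [0.006,-0.055,0],"rot": [0,0,0],"grip": 0},
  {"slide": [0.006,-0.055,0],"rot": [0,0,0],"grip": 0},
])

```text
time: 43.1
ee_pos: [0.4862, -0.1453, 0.1462]
eef_rot: [0.023, 1.0, 0.0, 0.0]
ft_force: [0.4, 0.2, -0.4]
width: 0.0461
grip_force: 29.6
```

Request:
arm_command([
  {"slide": [0.005,-0.055,0],"rot": [0,0,0],"grip": 0},
  {"slide": [0.005,-0.05,0],"rot": [0,0,0],"grip": 0},
  {"slide": [0,0,0],"rot": [0,0,0],"grip": 0},
  {"slide": [0,0,-0.04],"rot": [0,0,0],"grip": 0},
  {"slide": [0,0,-0.03],"rot": [0,0,0],"grip": 0},
  {"slide": [0,0,-0.02],"rot": [0,0,0],"grip": 0},
  {"slide": [0,0,-0.01],"rot": [0,0,0],"grip": 0},
  {"slide": [0,0,0],"rot": [0,0,0],"grip": 0},
])

```text
time: 44.1
ee_pos: [0.4961, -0.248, 0.0459]
eef_rot: [0.023, 1.0, 0.0, -0.0]
ft_force: [0.4, -0.1, -0.2]
width: 0.0462
grip_force: 29.6
```

Run:
```python
from look import *
state()
b=eyes.camera("scene"); save(b,"s6.png",(110,190,270,310),4.5); lids(b,.071,60,(130,130,380,280))
```

```text
t 44.10 [ 0.4961 -0.248   0.0459] yaw 87.4 j7 2.14 w 0.0462
orange 217 [227. 222.] (array([ 502.5, -109.1]), array([46.4, 47.9]), 86.1, array([ 502.2, -109.4,   71. ]))
yellow 211 [184. 253.] (array([ 548.1, -251.6]), array([45.2, 40.5]), 87.0, array([ 548.3, -250.7,   71. ]))
blue 150 [233. 238.] (array([ 557.1, -112.5]), array([40.6, 32.4]), 87.5, array([ 557.2, -112.6,   71. ]))
violet 111 [181. 240.] (array([ 506.4, -247.2]), array([45.9, 22.1]), 88.0, array([ 505.5, -247.9,   71. ]))
turq 277 [286. 187.] (array([458.6, 100.4]), array([71.9, 61.5]), 8.8, array([454.2, 100. ,  71. ]))
turq 235 [301. 209.] (array([548.5, 103.8]), array([48.7, 54.7]), 33.1, array([547.8, 104.8,  71. ]))
```

View pics/s6.png

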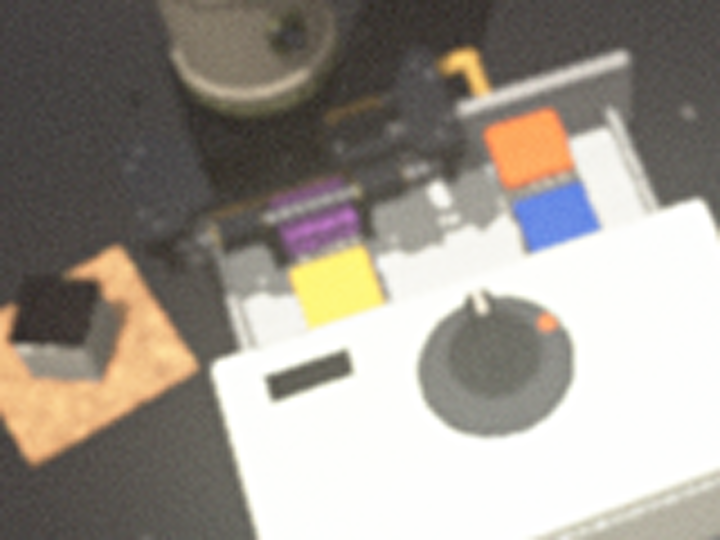

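Request:
arm_command([
  {"slide": [0,0,-0.006],"rot": [0,0,0],"grip": 0},
  {"slide": [0,0,-0.002],"rot": [0,0,0],"grip": 0},
  {"slide": [0,0,0],"rot": [0,0,0],"grip": 0},
  {"slide": [0,0,0],"rot": [0,0,0],"grip": 0.7},
  {"slide": [0,0,0],"rot": [0,0,0],"grip": 0.7},
  {"slide": [0,0,0],"rot": [0,0,0],"grip": 0.7},
  {"slide": [0,0,0.05],"rot": [0,0,0],"grip": 0.7},
  {"slide": [0,0,0.06],"rot": [0,0,0],"grip": 0.7},
])

```text
time: 45.15
ee_pos: [0.4954, -0.2483, 0.1487]
eef_rot: [0.023, 1.0, 0.0, -0.001]
ft_force: [1.3, -0.5, 0.8]
width: 0.061
grip_force: 0.0
```

Request:
arm_command([
  {"slide": [-0.02,0.024,0.02],"rot": [0,0,0],"grip": 0},
  {"slide": [-0.02,0.024,0.02],"rot": [0,0,0],"grip": 0},
  {"slide": [-0.022,0.024,0.02],"rot": [0,0,0],"grip": 0},
  {"slide": [0,0,0],"rot": [0,0,0],"grip": 0},
  {"slide": [0,0,0],"rot": [0,0,0],"grip": 0},
  {"slide": [0,0,0],"rot": [0,0,0],"grip": 0},
  {"slide": [0,0,0],"rot": [0,0,0],"grip": 0},
  {"slide": [0,0,0],"rot": [0,0,0],"grip": 0},
], newtons=10)

```text
time: 46.15
ee_pos: [0.4341, -0.1769, 0.2078]
eef_rot: [0.023, 1.0, -0.0, -0.0]
ft_force: [-0.3, -0.2, 0.1]
width: 0.0008
grip_force: 0.0
```

Run:
```python
from look import *
state()
a=eyes.camera("top");b=eyes.camera("scene");w=eyes.camera("wrist")
im=np.vstack([cv2.resize(np.array(a["pixels"])[130:280,180:440,::-1],None,fx=2,fy=2),cv2.resize(np.array(b["pixels"])[190:325,90:350,::-1],None,fx=2,fy=2)])
cv2.imwrite("pics/c7.png",im)
for c,z in((a,.071),(b,.071)): lids(c,z,60,(130,130,380,280)); print()
for o in seg(a,(15,100,60),(30,255,255),(300,195,395,245),15)[:3]: print("brass",o[0],rect(a,o,.066))
```

```text
t 46.15 [ 0.4341 -0.1769  0.2078] yaw 87.3 j7 1.80 w 0.0008
yellow 549 [146. 244.] (array([450. , 526.8]), array([101.4, 110.6]), 76.4, array([446.9, 520.6,  71. ]))
yellow 158 [368. 213.] (array([ 547. , -250.8]), array([45.1, 45.4]), 88.7, array([ 549.3, -250.8,   71. ]))
blue 158 [328. 211.] (array([ 556.3, -110.6]), array([41.7, 42.1]), 89.2, array([ 557. , -109.9,   71. ]))
turq 222 [264. 248.] (array([430.2, 111.2]), array([52. , 50.9]), 9.1, array([430., 111.,  71.]))
turq 221 [263. 219.] (array([529.6, 113.6]), array([52.1, 51.8]), 33.3, array([529.7, 113.2,  71. ]))

orange 214 [227. 222.] (array([ 502.2, -109. ]), array([45.7, 47.9]), 87.7, array([ 502.4, -109.8,   71. ]))
yellow 203 [184. 253.] (array([ 548.5, -250.4]), array([42.7, 39.6]), 87.1, array([ 549.2, -250.6,   71. ]))
blue 150 [233. 238.] (array([ 557.1, -112.5]), array([40.6, 32.4]), 87.5, array([ 557.2, -112.6,   71. ]))
violet 243 [180. 238.] (array([ 497.9, -248.2]), array([48.6, 46.6]), 2.5, array([ 497.9, -248.4,   71. ]))
turq 272 [286. 186.] (array([455. ,  99.4]), array([64.6, 62.4]), 12.6, array([453.5, 100.4,  71. ]))
turq 241 [301. 209.] (array([549. , 103.8]), array([49. , 55.9]), 31.7, array([548.3, 104.6,  71. ]))

brass 166 (array([ 547.5, -251.6]), array([45.2, 45.6]), 88.7, array([ 549.3, -251.6,   66. ]))
brass 137 (array([ 499.4, -106.6]), array([41.6, 45.3]), 89.2, array([ 503.1, -104.4,   66. ]))
```

View pics/c7.png

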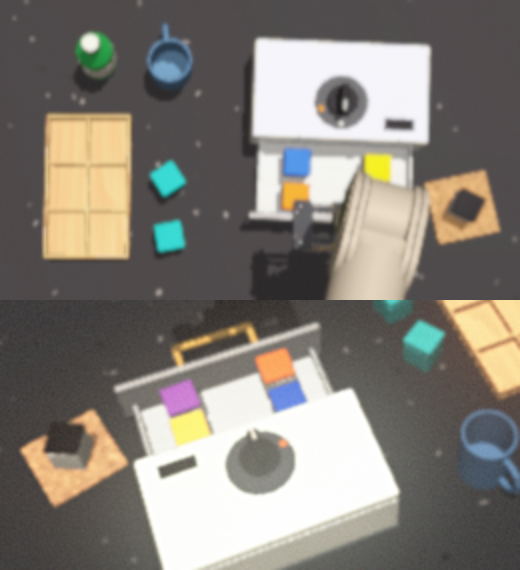

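Request:
arm_command([
  {"slide": [0,0,-0.05],"rot": [0,0,0],"grip": 0},
  {"slide": [0,0,-0.05],"rot": [0,0,0],"grip": 0},
  {"slide": [0,0,-0.03],"rot": [0,0,0],"grip": 0},
  {"slide": [0,0,-0.022],"rot": [0,0,0],"grip": 0},
  {"slide": [0,0,0],"rot": [0,0,0],"grip": 0},
  {"slide": [0.003,0,0],"rot": [0,0,0],"grip": 0},
  {"slide": [0.003,0,0],"rot": [0,0,0],"grip": 0},
  {"slide": [0.003,0,0],"rot": [0,0,0],"grip": 0},
])

```text
time: 47.3
ee_pos: [0.4438, -0.1766, 0.0568]
eef_rot: [0.023, 1.0, 0.0, 0.0]
ft_force: [-3.4, -0.0, 2.4]
width: 0.0002
grip_force: 1.3
```

Request:
arm_command([
  {"slide": [0.008,0,0],"rot": [0,0,0],"grip": 0},
  {"slide": [0.012,-0.001,0],"rot": [0,0,0],"grip": 0},
  {"slide": [0.015,-0.001,0],"rot": [0,0,0],"grip": 0},
  {"slide": [0.015,-0.001,0],"rot": [0,0,0],"grip": 0},
  {"slide": [0.015,-0.001,0],"rot": [0,0,0],"grip": 0},
  {"slide": [0.015,-0.001,0],"rot": [0,0,0],"grip": 0},
  {"slide": [0.01,0,0],"rot": [0,0,0],"grip": 0},
  {"slide": [0.005,0,0],"rot": [0,0,0],"grip": 0},
])

```text
time: 48.3
ee_pos: [0.5388, -0.182, 0.0561]
eef_rot: [0.023, 1.0, -0.0, -0.0]
ft_force: [-2.4, -1.0, 0.7]
width: 0.0
grip_force: 0.9
```

Request:
arm_command([
  {"slide": [0.01,-0.001,0],"rot": [0,0,0],"grip": 0},
  {"slide": [0.01,0,0],"rot": [0,0,0],"grip": 0},
  {"slide": [0.008,0,0],"rot": [0,0,0],"grip": 0},
  {"slide": [0.004,0,0],"rot": [0,0,0],"grip": 0},
  {"slide": [0,0,0],"rot": [0,0,0],"grip": 0},
  {"slide": [0.003,0,0],"rot": [0,0,0],"grip": 0},
  {"slide": [0,0,0],"rot": [0,0,0],"grip": 0},
  {"slide": [0,0,0],"rot": [0,0,0],"grip": 0},
])

```text
time: 49.3
ee_pos: [0.5713, -0.1825, 0.056]
eef_rot: [0.023, 1.0, 0.001, -0.002]
ft_force: [-10.1, 1.1, 6.4]
width: 0.0003
grip_force: 4.7
```

Request:
arm_command([
  {"slide": [0.002,0,0],"rot": [0,0,0],"grip": 0},
  {"slide": [0,0,0],"rot": [0,0,0],"grip": 0},
  {"slide": [0,0,0],"rot": [0,0,0],"grip": 0},
  {"slide": [0,0,0],"rot": [0,0,0],"grip": 0},
  {"slide": [0,0,0],"rot": [0,0,0],"grip": 0},
  {"slide": [0,0,0],"rot": [0,0,0],"grip": 0},
  {"slide": [0,0,0],"rot": [0,0,0],"grip": 0},
  {"slide": [0,0,0],"rot": [0,0,0],"grip": 0},
])

```text
time: 50.3
ee_pos: [0.5713, -0.1826, 0.0559]
eef_rot: [0.024, 1.0, 0.001, -0.004]
ft_force: [-19.1, 2.3, 13.7]
width: 0.0007
grip_force: 9.7
```

Request:
arm_command([
  {"slide": [-0.008,0,0],"rot": [0,0,0],"grip": 0},
  {"slide": [-0.005,0,0],"rot": [0,0,0],"grip": 0},
  {"slide": [0,0,0.04],"rot": [0,0,0],"grip": 0},
  {"slide": [0,0,0.05],"rot": [0,0,0],"grip": 0},
  {"slide": [0,0,0.05],"rot": [0,0,0],"grip": 0.5},
  {"slide": [-0.04,0,0.05],"rot": [0,0,0],"grip": 0.5},
  {"slide": [-0.03,0,0.03],"rot": [0,0,0],"grip": 0.5},
  {"slide": [0,0,0],"rot": [0,0,0],"grip": 0.5},
])

```text
time: 51.3
ee_pos: [0.4929, -0.1835, 0.2777]
eef_rot: [0.024, 1.0, 0.001, 0.003]
ft_force: [-0.2, 0.8, -0.8]
width: 0.0327
grip_force: 0.0
```

Run:
```python
from look import *
state()
w=eyes.camera("wrist"); a=eyes.camera("top"); b=eyes.camera("scene")
for c,n in((w,"w"),(a,"a"),(b,"b")):
    for nm in ("dial","drawer_handle"):
        for d in eyes.look_for(nm,c)[:1]: bb=d["bbox"];print(n,nm,np.round(bb),round(d["conf"],2),at(c,[(bb[0]+bb[2])/2,(bb[1]+bb[3])/2],.14 if nm=="dial" else .066))
for o in seg(w,(0,0,200),(179,50,255),(0,0,560,300),300)[:2]: print("white",o[0],rect(w,o,.105))
im=np.vstack([cv2.resize(np.array(w["pixels"])[:,:,::-1],(520,390)),cv2.resize(np.array(b["pixels"])[220:325,90:350,::-1],None,fx=2,fy=2)])
cv2.imwrite("pics/c8.png",im)
```

```text
t 51.30 [ 0.4929 -0.1835  0.2777] yaw 87.3 j7 1.85 w 0.0327
w dial [260. 330. 308. 367.] 0.93 [ 0.6628 -0.1846  0.14  ]
w drawer_handle [156. 213. 412. 267.] 0.77 [ 0.568  -0.1794  0.066 ]
a dial [346. 172. 357. 186.] 0.74 [ 0.6577 -0.1844  0.14  ]
a drawer_handle [306. 200. 357. 208.] 0.65 [ 0.5814 -0.1237  0.066 ]
b dial [208. 254. 233. 279.] 0.65 [ 0.666  -0.1826  0.14  ]
b drawer_handle [192. 234. 230. 255.] 0.81 [ 0.5499 -0.1755  0.066 ]
white 1347 (array([ 606.6, -188.2]), array([75.2, 34.5]), 87.3, array([ 603.7, -189.5,  105. ]))
white 357 (array([578.7, -86.1]), array([87.6,  6.1]), 87.4, array([577.8, -87.3, 105. ]))
```

View pics/c8.png

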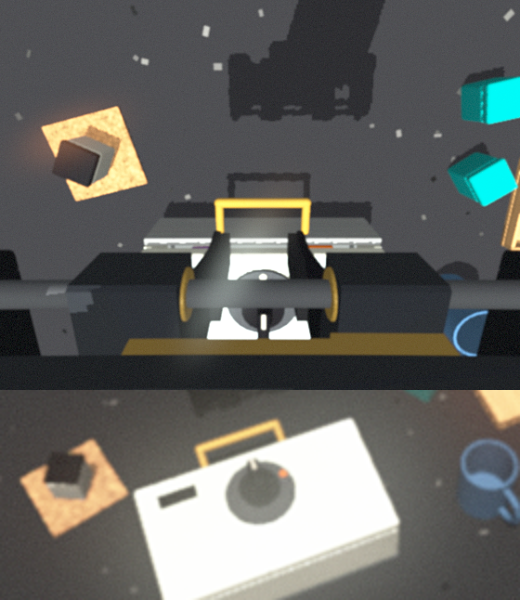

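Request:
arm_command([
  {"slide": [0.055,-0.001,0],"rot": [0,0,0],"grip": 0.5},
  {"slide": [0.055,-0.001,-0.02],"rot": [0,0,0],"grip": 0.5},
  {"slide": [0.054,-0.001,-0.03],"rot": [0,0,0],"grip": 0.5},
  {"slide": [0,0,-0.04],"rot": [0,0,0],"grip": 0.5},
  {"slide": [0,0,-0.03],"rot": [0,0,0],"grip": 0.5},
  {"slide": [0,0,-0.015],"rot": [0,0,0],"grip": 0.5},
  {"slide": [0,0,-0.0085],"rot": [0,0,0],"grip": 0.5},
  {"slide": [0,0,0],"rot": [0,0,0],"grip": 0.5},
], newtons=50)

```text
time: 52.75
ee_pos: [0.6573, -0.1855, 0.1319]
eef_rot: [0.023, 1.0, 0.0, 0.0]
ft_force: [-0.8, -0.2, 1.0]
width: 0.0437
grip_force: 0.0
```

Request:
arm_command([
  {"slide": [0,0,0],"rot": [0,0,0],"grip": 0},
  {"slide": [0,0,0],"rot": [0,0,0],"grip": 0},
  {"slide": [0,0,0],"rot": [0,0,0],"grip": 0},
  {"slide": [0,0,0],"rot": [0,0,0],"grip": 0},
  {"slide": [0,0,0],"rot": [0,0,0],"grip": 0},
  {"slide": [0,0,0],"rot": [0,0,0],"grip": 0},
  {"slide": [0,0,0],"rot": [0,0,0],"grip": 0},
  {"slide": [0,0,0],"rot": [0,0,0],"grip": 0},
])

```text
time: 53.75
ee_pos: [0.6572, -0.1857, 0.1316]
eef_rot: [0.023, 1.0, -0.0, 0.0]
ft_force: [-0.6, 0.0, 3.9]
width: 0.0136
grip_force: 50.0
```

Run:
```python
from look import *
state(); s=sensors.read_state(); print(s["ft_force"],s["torque"],s["grip_force"])
```

```text
t 53.75 [ 0.6572 -0.1857  0.1316] yaw 87.4 j7 1.98 w 0.0136
[-0.5805  0.0013  3.8943] [-0.0993  0.166  -0.0061] 50.00094453804195
```

Request:
arm_command([
  {"slide": [0,0,-0.003],"rot": [0,0,0],"grip": 0},
  {"slide": [0,0,-0.003],"rot": [0,0,0],"grip": 0},
  {"slide": [0,0,-0.002],"rot": [0,0,0],"grip": 0},
  {"slide": [0,0,-0.002],"rot": [0,0,0],"grip": 0},
  {"slide": [0,0,-0.001],"rot": [0,0,0],"grip": 0},
  {"slide": [0,0,-0.001],"rot": [0,0,0],"grip": 0},
  {"slide": [0,0,0],"rot": [0,0,0],"grip": 0},
  {"slide": [0,0,0],"rot": [0,0,0],"grip": 0},
])

```text
time: 54.75
ee_pos: [0.6575, -0.1859, 0.1242]
eef_rot: [0.023, 1.0, 0.001, 0.001]
ft_force: [-16.9, 5.6, 37.4]
width: 0.0136
grip_force: 50.0
```

Request:
arm_command([
  {"slide": [0,0,0.002],"rot": [0,0,0],"grip": 0},
  {"slide": [0,0,0],"rot": [0,0,-4],"grip": 0},
  {"slide": [0,0,0],"rot": [0,0,-8],"grip": 0},
  {"slide": [0,0,0],"rot": [0,0,-8],"grip": 0},
  {"slide": [0,0,0],"rot": [0,0,-8],"grip": 0},
  {"slide": [0,0,0],"rot": [0,0,-8],"grip": 0},
  {"slide": [0,0,0],"rot": [0,0,-8],"grip": 0},
  {"slide": [0,0,0],"rot": [0,0,0],"grip": 0},
])

```text
time: 55.75
ee_pos: [0.6574, -0.1858, 0.1244]
eef_rot: [0.397, 0.918, 0.001, 0.001]
ft_force: [-9.8, 3.5, 25.2]
width: 0.0135
grip_force: 50.0
```

Run:
```python
from look import *
state(); s=sensors.read_state(); print(s["ft_force"],s["torque"],s["grip_force"])
```

```text
t 55.75 [ 0.6574 -0.1858  0.1244] yaw 43.2 j7 1.28 w 0.0135
[-9.7825  3.5002 25.2311] [ 0.943   2.2982 -0.0805] 50.008150432258844
```

Request:
arm_command([
  {"slide": [0,0,0],"rot": [0,0,-8],"grip": 0},
  {"slide": [0,0,0],"rot": [0,0,-8],"grip": 0},
  {"slide": [0,0,0],"rot": [0,0,-6],"grip": 0},
  {"slide": [0,0,0],"rot": [0,0,-2.7],"grip": 0},
  {"slide": [0,0,0],"rot": [0,0,0],"grip": 0},
  {"slide": [0,0,0],"rot": [0,0,0],"grip": 0},
  {"slide": [0,0,0],"rot": [0,0,0],"grip": 0},
  {"slide": [0,0,0],"rot": [0,0,0],"grip": 0},
])

```text
time: 56.75
ee_pos: [0.6575, -0.1857, 0.1244]
eef_rot: [0.583, 0.812, 0.001, 0.001]
ft_force: [-8.9, 4.6, 25.6]
width: 0.0138
grip_force: 50.0
```

Run:
```python
from look import *
state(); s=sensors.read_state(); print(s["ft_force"],s["torque"],s["grip_force"])
```

```text
t 56.75 [ 0.6575 -0.1857  0.1244] yaw 18.7 j7 0.89 w 0.0138
[-8.8988  4.58   25.6327] [ 0.8865  2.1323 -0.0429] 50.007471051067114
```

Request:
arm_command([
  {"slide": [0,0,0.003],"rot": [0,0,0],"grip": 0},
  {"slide": [0,0,0.003],"rot": [0,0,0],"grip": 0},
  {"slide": [0,0,0.003],"rot": [0,0,0],"grip": 0},
  {"slide": [0,0,0.001],"rot": [0,0,0],"grip": 0},
  {"slide": [0,0,0],"rot": [0,0,0],"grip": 0},
  {"slide": [0,0,0],"rot": [0,0,0],"grip": 0.5},
  {"slide": [0,0,0],"rot": [0,0,0],"grip": 0.5},
  {"slide": [0,0,0],"rot": [0,0,0],"grip": 0.5},
])

```text
time: 57.75
ee_pos: [0.6569, -0.1854, 0.131]
eef_rot: [0.583, 0.812, -0.0, -0.0]
ft_force: [-0.6, 0.7, 0.5]
width: 0.0358
grip_force: 0.0
```

Request:
arm_command([
  {"slide": [0,0,0],"rot": [0,0,0],"grip": 0.5},
  {"slide": [0,0,0],"rot": [0,0,0],"grip": 0.5},
  {"slide": [0,0,0.04],"rot": [0,0,0],"grip": 0.5},
  {"slide": [0,0,0.05],"rot": [0,0,0],"grip": 0.5},
  {"slide": [-0.03,0,0.05],"rot": [0,0,0],"grip": 0.5},
  {"slide": [-0.05,0,0.02],"rot": [0,0,0],"grip": 0.5},
  {"slide": [-0.05,-0.01,0],"rot": [0,0,0],"grip": 0.5},
  {"slide": [-0.05,-0.02,0],"rot": [0,0,0],"grip": 0.5},
])

```text
time: 58.75
ee_pos: [0.4761, -0.2157, 0.2912]
eef_rot: [0.583, 0.813, 0.0, -0.0]
ft_force: [-1.7, -0.2, 3.0]
width: 0.0434
grip_force: 0.0
```

Run:
```python
from look import *
state()
w=eyes.camera("wrist"); a=eyes.camera("top"); b=eyes.camera("scene")
P=lambda im,x0,y0,x1,y1,W,H: cv2.resize(im[y0:y1,x0:x1,::-1],(W,H),interpolation=cv2.INTER_CUBIC)
A,B,W=[np.array(c["pixels"]) for c in (a,b,w)]
cv2.imwrite("pics/c9.png",np.vstack([np.hstack([P(A,300,145,440,265,350,300),P(B,90,220,290,345,440,300)]),P(W,0,0,560,210,790,296)]))
for o in seg(a,(10,100,100),(30,255,255),(300,195,395,245),15)[:2]: print("brass",o[0],rect(a,o,.066))
# direction of orange dot and line in top/scene
for c,n,box in((a,"a",(325,160,375,200)),(b,"b",(190,240,250,290))):
    for o in seg(c,(3,120,120),(20,255,255),box,3)[:1]: print(n,"orange",at(c,o[1],.127))
```

```text
t 58.75 [ 0.4761 -0.2157  0.2912] yaw 18.7 j7 0.77 w 0.0434
brass 174 (array([ 555.8, -167.2]), array([97.4, 45.8]), 86.1, array([ 546.7, -158.4,   66. ]))
a orange [ 0.6425 -0.1484  0.127 ]
b orange [ 0.5854 -0.1993  0.127 ]
```

View pics/c9.png

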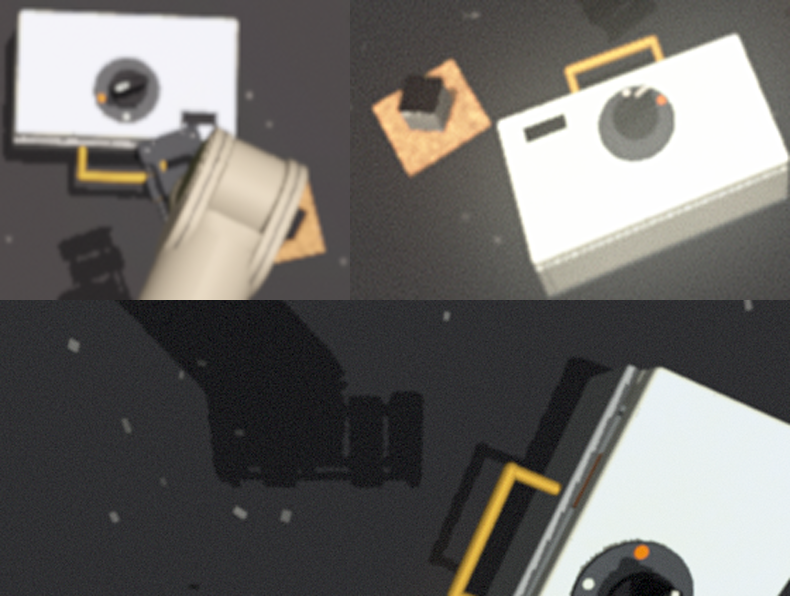

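Request:
arm_command([
  {"slide": [0.05,-0.035,0.005],"rot": [0,0,0],"grip": 0.5},
  {"slide": [0.05,-0.035,0.005],"rot": [0,0,0],"grip": 0.5},
  {"slide": [0.045,-0.035,0],"rot": [0,0,0],"grip": 0.5},
  {"slide": [0,0,0],"rot": [0,0,0],"grip": 0.5},
  {"slide": [0,0,0],"rot": [0,0,0],"grip": 0.5},
  {"slide": [0,0,0],"rot": [0,0,0],"grip": 0.5},
  {"slide": [0,0,0],"rot": [0,0,0],"grip": 0.5},
  {"slide": [0,0,0],"rot": [0,0,0],"grip": 0.5},
])

```text
time: 59.9
ee_pos: [0.5977, -0.3022, 0.3051]
eef_rot: [0.586, 0.81, 0.0, 0.001]
ft_force: [-0.8, 0.7, -0.1]
width: 0.0436
grip_force: 0.0
```

Run:
```python
from look import *
state()
w=eyes.camera("wrist"); save(w,"w10.png",s=1.4)
for d in eyes.look_for("dial",w)[:1]: bb=[int(v) for v in d["bbox"]];print(bb)
box=(bb[0]-30,max(0,bb[1]-30),bb[2]+30,bb[3]+30)
for o in seg(w,(3,150,150),(20,255,255),box,10)[:1]: print("orange",at(w,o[1],.113),at(w,o[1],.12),at(w,o[1],.127),o[1])
for o in seg(w,(0,0,150),(179,60,255),box,10)[:4]: print("white",o[0],o[1],at(w,o[1],.16),rect(w,o,.16))
```

```text
t 59.90 [ 0.5977 -0.3022  0.3051] yaw 18.2 j7 1.05 w 0.0436
[348, 64, 401, 122]
orange [ 0.6441 -0.1493  0.113 ] [ 0.6427 -0.1508  0.12  ] [ 0.6412 -0.1522  0.127 ] [374.7723  50.5842]
white 6375 [378.1269  95.1691] [ 0.651  -0.1901  0.16  ] (array([ 650.3, -190.7]), array([104.5,  95. ]), 18.2, array([ 651. , -190.1,  160. ]))
white 132 [388.2652  73.7652] [ 0.6523 -0.1718  0.16  ] (array([ 652.3, -171.6]), array([ 4.8, 18. ]), 17.5, array([ 652.3, -171.8,  160. ]))
white 73 [336.5616  78.3014] [ 0.6121 -0.1887  0.16  ] (array([ 612.2, -188.6]), array([7.4, 7.1]), 62.8, array([ 612.1, -188.7,  160. ]))
```

View pics/w10.png

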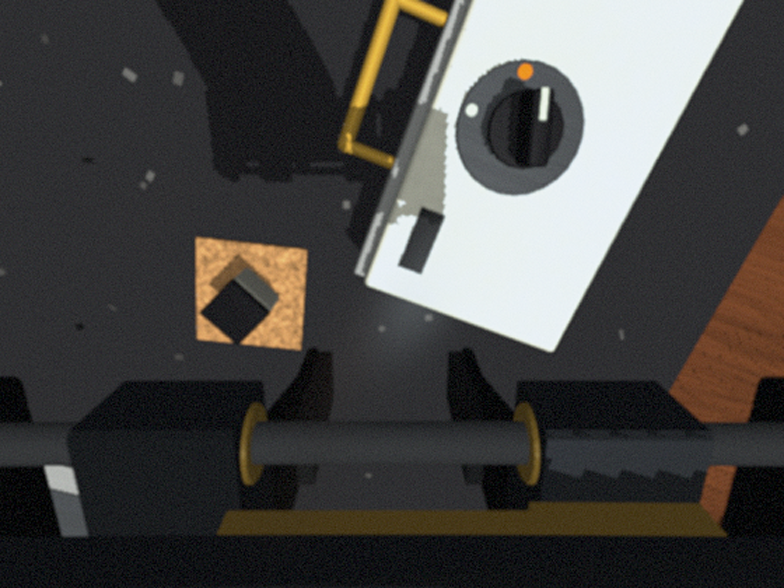

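```bash
python3 -c "
from bench import order
print(order.close_job())"
```

```text
the job is handed in; nothing more can be done
None
```

I handed the job in at about 60 s. The black-lidded pot stands on the mat, and all four pots that were there (blue, yellow, orange, violet) are upright in the shut drawer. The dial was pressed, turned to the orange dot (it reads within about 2° of it) and let up again, and I left the mug, soap, fruit bowl and turquoise pots alone.

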